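Nest the bell housings on the stand and lock the keeper

ROBOT

A 6-joint arm with a two-finger parallel gripper is mounted at the origin on the work surface. World frame = base frame: x ahead of the robot, y to its left, z up, the work surface at z = 0. Lengths are in m, angles in degrees, forces in N, time in s.
With the tool pointing down it reaches from about 0.4 to 0.825 m from the base axis. Payload 7 kg.
Tool frame: the origin (TCP) lies between the finger pads; the fingertips stand 22 mm ahead of it and the grasp point (between the pads) lies 3 mm ahead of it; z points along the fingers, y is the line along which they close (so a half turn about z gives the same grasp; the last joint's range is limited). The gripper opens to 88 mm and grips with 3 to 60 N. Pads are 19 mm wide; open, the fingers measure 130 mm over their backs; the gripper's body (78 mm by 193 mm) begins 47 mm behind the grasp point.
Start: joints at [-52.936, 20.546, 0.682, 0, -70.136, -16.507], TCP at [0.237, -0.632, 0.249] pointing down, gripper open.
Joint ranges: [-176.03, 176.03], [-82.01, 121.73], [-58.28, 71.71], [-173.87, 95.51], [-174.79, -0.11], [-173.66, 173.66]. Speed limits (degrees/s): [136.94, 136.94, 172.46, 180, 180, 180].

INTERFACE

Orientations are given as [roll, pitch, yaw] about the fixed x, y, z axes, in that order (R = Rz(yaw) Ry(pitch) Rx(roll)).
In Python, from plant import r, vision gives the robot as it stands.
- The arm moves only by the shell command python3 -m pendant 'ROWS' [FORCE]. ROWS is JSON, a list that holds one entry, the list of rows, each a list of 7 numbers: the shift along the tool's x, y, z scaled (see below), then the turn, a rotation vector about the tool's x, y, z scaled (see below), then the opening, from -1 (shut) to 1 (fully open). In form: [[[x, y, z, wx, wy, wz, fingers], ...]]. A call has exactly 8 rows; each row shifts and turns the commanded pose from where the row before left it, along the tool's axes as they then stand; what a row does not reach is not made up. The controller multiplies each number of a shift by 20 mm and each number of a turn by 4 degrees. A row lasts 1/10 s, in which the tool goes at most 50 mm and 8.59 degrees, less where a joint would pass 70% of its speed; a pose out of reach is approached as far as the arm can. A call with a number of a shift or a turn outside -1 to 1 is refused whole. A call with a gripper value outside its range is refused whole. The fingers move at their own pace and stop on an object; FORCE is the grip in N (left out, the last holds). Time passes only in rows, so rows that do not move let the fingers close, or fill a call up. It gives the time, the measured TCP pose, the force, the opening and the grip force at its end, in the units of the state.
- r.get_state(): the state, without advancing time (a new reading comes with each control period).
- vision.capture(name): name is "side" or "top"; returns a dict with "frame" (384x512x3 uint8, blue, green, red), "depth" (384x512 float32, m along the optical axis (not along the pixel's ray), 0 where there is no reading), "camera_matrix" (3x3 intrinsics, pixels), "extrinsics" (4x4, takes a point from world to camera coordinates). Camera axes: x right, y up, looking along -z (the intrinsics and any distortion apply to the point x, -y, -z); pixel columns grow to the right and rows downward; lengths in m; the calibration is good to about 2 mm. A picture is of the moment at which its call begins.
- r.close_job(): hands the job in; it is judged then, once.
The state is a dict: "time_s": time; "joints": joint angles; "qd": joint speeds; "joint_torque": joint torques, N m; "tcp_pos": TCP position; "eef_rot": TCP orientation; "contact_force": force on the tool from outside, world axes, zero at the start; "moment": the same for the moment, N m; "gripper_width": finger opening in m; "gripper_force": force on a finger pad.
Only numpy, scipy, OpenCV 4.12 (cv2) and the standard library are available. Lean on these libraries where they do the work, as an engineer would, in place of code of your own. Each camera call takes 0.05 s, during which the arm holds its last target. There are 200 camera calls.

TASK

Clear the loose aluminium bell housings off the bench: turn the black handle to swing the keeper arm of the stand aside until it clicks into its open rest, then nest every bell housing you find, mouth down and fully home, into one upright stack on the stand's front post. When all are stacked, swing the keeper back over the stack until it clicks shut; set the bells down rather than dropping them, and do not knock over or shove the other things on the bench.

Things in the scene. Friction and masses are not known exactly. Their poses are not given: they have to be found in the camera images.
- bell1: aluminium bell, mouth down, 76 mm tall: flange 92 mm across, 6 thick, at the mouth; conical skirt 68 mm across low, 49 at 46 mm up, 3 mm wall; then a round head 38 mm across to grip, 46 to 76 mm (44 mm collar to 49). Cavity 46 mm deep. Origin: centre of the mouth, z up to the head. All alike, 0.14-0.27 kg; 4 or 5 present, rest None. Nests on a head below 30 mm higher, 2 mm side play
- bell2: aluminium bell, mouth down, 76 mm tall: flange 92 mm across, 6 thick, at the mouth; conical skirt 68 mm across low, 49 at 46 mm up, 3 mm wall; then a round head 38 mm across to grip, 46 to 76 mm (44 mm collar to 49). Cavity 46 mm deep. Origin: centre of the mouth, z up to the head. All alike, 0.14-0.27 kg; 4 or 5 present, rest None. Nests on a head below 30 mm higher, 2 mm side play
- bell3: aluminium bell, mouth down, 76 mm tall: flange 92 mm across, 6 thick, at the mouth; conical skirt 68 mm across low, 49 at 46 mm up, 3 mm wall; then a round head 38 mm across to grip, 46 to 76 mm (44 mm collar to 49). Cavity 46 mm deep. Origin: centre of the mouth, z up to the head. All alike, 0.14-0.27 kg; 4 or 5 present, rest None. Nests on a head below 30 mm higher, 2 mm side play
- bell4: aluminium bell, mouth down, 76 mm tall: flange 92 mm across, 6 thick, at the mouth; conical skirt 68 mm across low, 49 at 46 mm up, 3 mm wall; then a round head 38 mm across to grip, 46 to 76 mm (44 mm collar to 49). Cavity 46 mm deep. Origin: centre of the mouth, z up to the head. All alike, 0.14-0.27 kg; 4 or 5 present, rest None. Nests on a head below 30 mm higher, 2 mm side play
- bell5: aluminium bell, mouth down, 76 mm tall: flange 92 mm across, 6 thick, at the mouth; conical skirt 68 mm across low, 49 at 46 mm up, 3 mm wall; then a round head 38 mm across to grip, 46 to 76 mm (44 mm collar to 49). Cavity 46 mm deep. Origin: centre of the mouth, z up to the head. All alike, 0.14-0.27 kg; 4 or 5 present, rest None. Nests on a head below 30 mm higher, 2 mm side play
- stand: fixed aluminium stand, base plate 215 x 100 x 12 mm. Origin on the bench under the axis of its steel front post, x axis to the square keeper post 115 mm behind it (34 mm square, up to 236 mm). The front post has a bell's outer shape (60 mm wide low down, head 38 mm): the first bell sits on it by its cavity roof, mouth 30 mm above the bench, the next ones at 60, 90, 120, 150 mm
- post_top (a point): centre of the flat top of the front post, 76 mm above the bench
- keeper (a joint): angle of the keeper about the keeper post's upright axis, rad: 0 = shut (arm over the front post), 1.25 = open (end stop); grows clockwise seen from above. An over-centre flip weight on the post makes a detent: rests at 0 and 1.25 (0.23 N m to leave them), crest half way at 0.63; past it the keeper flips on, short of it it swings back. Starts near 0
- keeper_grip (a point): point on the keeper's axis, 270 mm up, where its black bar handle is gripped from above: 70 mm long, 14 wide, 248 to 280 mm above the bench, lying along the point's x and turning with the arm. The steel arm (26 mm wide, 236 to 248 mm up) points along the point's -x, reaching 135 mm from the axis; pad under its end down to 230 mm
- module1: aluminium clamp module with black lever, 60 x 50 mm, 70 mm tall, origin under its centre; bystander
- module2: aluminium clamp module with black lever, 60 x 50 mm, 70 mm tall, origin under its centre; bystander
- can: grey can 60 mm across, 75 mm tall, upright, origin under its centre; bystander that stands among the bells
- grip: black round clamp grip, 44 mm across, 24 mm tall, origin under its centre; bystander among the bells
- screwdriver: screwdriver lying along its x axis, black handle, origin under its middle; bystander

How it is judged:
By the outcome, as a careful person would: the job done as asked, in the order asked, and still so for the second after the job is handed in, with the robot touching nothing.
Of bell1, bell2, bell3, bell4, bell5 only 4 to 5 are there at a start; the rules pass over those that are not, and their reading is None.
At some moment in a run one of bell1, bell2, bell3, bell4, bell5 may be knocked a few centimetres aside while the robot is not near it.
It also fails if it takes over 192 s, if anything falls off the work surface, if the arm or the gripper's body presses on something with over 40 N, if the wrist force passes 120 N, or if a joint passes its speed limit or range.

## Working session

There is one attempt and no reset: what is moved stays moved. The work goes in short steps, Python scripts to look and compute and a shell command to move; the robot and the scene stay as the last step left them, time stands still between calls to the robot, and variables do not carry over. Pictures are saved under pics/ and viewed, at most 14 in all, crops included, and the job is handed in when it is done.

```bash
ls; mkdir -p pics
cat > h.py <<'E'
from plant import r, vision
import numpy as np, cv2
from scipy.spatial.transform import Rotation as R
def cap(n):
    c=vision.capture(n); return c
def points(c):
    d=c["depth"]; K=np.array(c["camera_matrix"]); T=np.linalg.inv(np.array(c["extrinsics"]))
    v,u=np.mgrid[0:d.shape[0],0:d.shape[1]]
    x=(u-K[0,2])/K[0,0]*d; y=(v-K[1,2])/K[1,1]*d
    P=np.stack([x,-y,-d,np.ones_like(d)],-1)@T.T
    P[d==0]=np.nan
    return P[...,:3]
E
python3 - <<'E'
from h import *
s=r.get_state(); print(s)
ims=[]
for n in ("top","side"):
    c=cap(n); print(n,np.array(c["camera_matrix"]).round(1).tolist(),np.array(c["extrinsics"]).round(3).tolist(),[k for k in c])
    cv2.imwrite(f"pics/{n}0.png",cv2.resize(c["frame"],(768,576)))
    P=points(c); print((np.isnan(P[...,2])).mean(), np.nanpercentile(P[...,2],[1,20,50,99]))
E
```

```text
pics
{'time_s': 0.0, 'joints': array([-5.29351833e+01,  2.05895945e+01,  6.32489817e-01, -2.18238281e-02,
       -7.01349522e+01, -1.65076408e+01]), 'qd': array([-0.04403687, -0.05696118,  0.09911613, -0.03940147,  0.06241084,
       -0.09438009]), 'joint_torque': array([ 1.86380654e-03, -5.82712054e+01,  2.93066454e+01,  6.99733034e+00,
        7.14212714e-03, -2.26420320e-04]), 'tcp_pos': array([ 0.23684931, -0.63158438,  0.24762832]), 'eef_rot': array([ 1.79905907e+02, -6.48997147e-03, -1.59450251e+02]), 'contact_force': array([0.72244301, 0.24395971, 0.52211098]), 'moment': array([ 0.02136441, -0.01697787,  0.00095589]), 'gripper_force': 0.0, 'gripper_width': 0.08740638149614387}
top [[433.8, 0.0, 258.9], [0.0, 433.8, 183.3], [0.0, 0.0, 1.0]] [[-0.014, -1.0, 0.001, 0.024], [0.992, -0.014, 0.128, -0.571], [-0.128, 0.002, 0.992, -1.271], [0.0, 0.0, 0.0, 1.0]] ['frame', 'depth', 'camera_matrix', 'extrinsics']
0.004191080729166667 [-0.75952688 -0.00324617  0.00097896  0.81310798]
side [[361.8, 0.0, 257.5], [0.0, 361.8, 187.2], [0.0, 0.0, 1.0]] [[-0.917, -0.398, -0.023, 0.486], [0.226, -0.565, 0.793, -0.263], [-0.329, 0.722, 0.608, -0.808], [0.0, 0.0, 0.0, 1.0]] ['frame', 'depth', 'camera_matrix', 'extrinsics']
0.003911336263020833 [-0.75689374 -0.021311   -0.00104571  0.58334191]
```

View pics/top0.png

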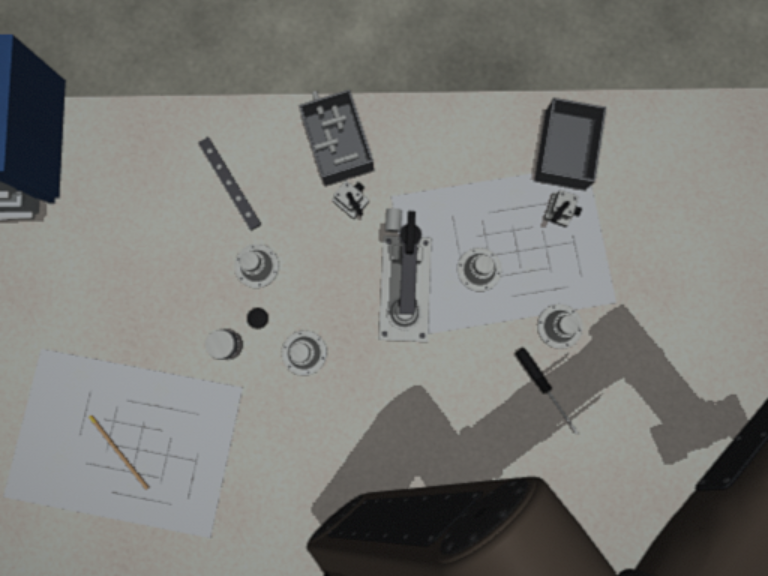

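View pics/side0.png

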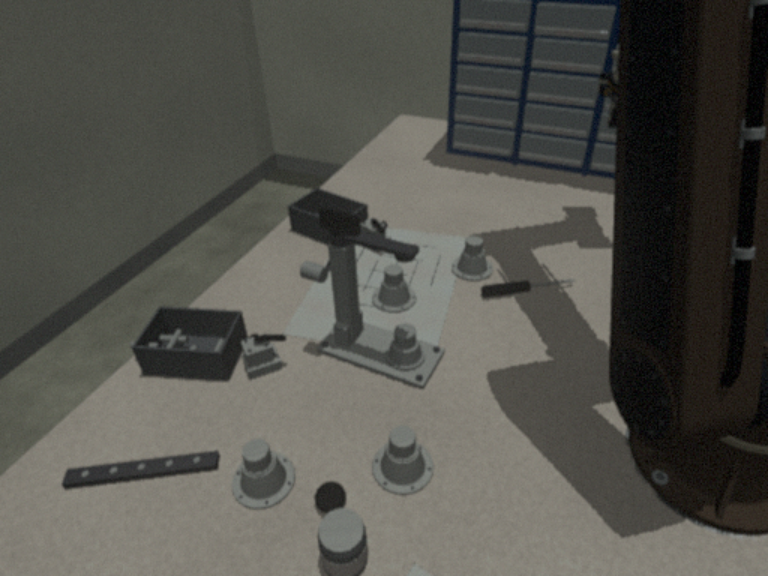

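The top view shows four bells: heads at (254,262), (303,352), (482,265) and (566,323). The can is at (225,344), the grip at (258,318) and the stand's front post at (404,310), with the keeper shut over it. The arm hides the lower right, so a fifth bell could be there. Next I'll measure.

```bash
cat >> h.py <<'E'
def slab(c,lo,hi,amin=40):
    P=points(c); z=P[...,2]
    m=((z>lo)&(z<hi)&(P[...,0]>0.1)&(P[...,0]<1.1)&(abs(P[...,1])<0.75)).astype(np.uint8)
    n,l,st,ce=cv2.connectedComponentsWithStats(m)
    out=[]
    for i in range(1,n):
        if st[i,4]<amin: continue
        Q=P[l==i]; out.append((Q,ce[i],st[i,4]))
    return out
def report(c,lo,hi,amin=40):
    for Q,ce,a in slab(c,lo,hi,amin):
        (cx,cy),rad=cv2.minEnclosingCircle(Q[:,:2].astype(np.float32))
        (bx,by),(w,h),an=cv2.minAreaRect(Q[:,:2].astype(np.float32))
        print(a,"px",ce.round(0),"mean",Q.mean(0).round(4),"circ",round(cx,4),round(cy,4),round(rad,4),"rect",round(bx,4),round(by,4),round(w,3),round(h,3),round(an,1))
E
python3 - <<'E'
from h import *
for n in ("top","side"):
    c=cap(n)
    print(n,"heads");report(c,0.068,0.09,30)
    print("arm");report(c,0.225,0.262,30)
    print("handle");report(c,0.268,0.30,30)
    print("low");report(c,0.015,0.04,40)
E
```

```text
top heads
417 px [26. 94.] mean [0.8461 0.7098 0.0792] circ 0.8578 0.7259 0.1517 rect 0.8556 0.7091 0.037 0.303 82.6
48 px [209.  68.] mean [0.9228 0.1614 0.071 ] circ 0.9194 0.1539 0.0424 rect 0.9258 0.1575 0.02 0.085 29.8
31 px [236.  72.] mean [0.9101 0.0819 0.0708] circ 0.9092 0.0824 0.0303 rect 0.9094 0.0817 0.06 0.005 17.2
83 px [389.  71.] mean [ 0.9052 -0.3831  0.0709] circ 0.8953 -0.37 0.0577 rect 0.8947 -0.3703 0.109 0.043 77.3
44 px [365.  85.] mean [ 0.8615 -0.3103  0.0708] circ 0.8625 -0.3105 0.0451 rect 0.8625 -0.3106 0.005 0.09 78.1
52 px [243. 102.] mean [0.8138 0.0611 0.0712] circ 0.8216 0.0739 0.0386 rect 0.8176 0.0587 0.036 0.077 75.1
30 px [391. 118.] mean [ 0.7573 -0.3833  0.0711] circ 0.763 -0.3809 0.021 rect 0.756 -0.3838 0.022 0.042 22.6
44 px [235. 134.] mean [0.7142 0.0859 0.0721] circ 0.7144 0.0839 0.0243 rect 0.7136 0.0857 0.048 0.011 25.2
48 px [374. 139.] mean [ 0.6939 -0.3273  0.0721] circ 0.6931 -0.3259 0.0228 rect 0.6929 -0.3262 0.012 0.045 48.8
133 px [166. 174.] mean [0.5979 0.289  0.0758] circ 0.5979 0.2897 0.0192 rect 0.5982 0.2892 0.035 0.036 88.
[... 5298 characters left out ...]
0.1222 0.0962 rect 0.8247 0.1497 0.192 0.091 51.0
211 px [174. 241.] mean [0.7226 0.1064 0.0246] circ 0.7327 0.0955 0.0373 rect 0.7321 0.0967 0.059 0.051 50.7
252 px [270. 239.] mean [0.4923 0.0051 0.0245] circ 0.4989 -0.0104 0.0356 rect 0.4966 -0.0022 0.068 0.053 20.1
256 px [268. 312.] mean [0.4139 0.2101 0.0268] circ 0.4205 0.1946 0.0298 rect 0.417 0.2037 0.058 0.034 20.5
281 px [176. 320.] mean [0.5862 0.304  0.0271] circ 0.5981 0.2927 0.0301 rect 0.5888 0.2999 0.06 0.034 52.1
331 px [220. 331.] mean [0.4905 0.2869 0.0217] circ 0.4917 0.2854 0.0221 rect 0.4918 0.286 0.042 0.042 67.0
191 px [230. 378.] mean [0.4258 0.3653 0.0281] circ 0.437 0.3488 0.0302 rect 0.4302 0.3603 0.06 0.027 31.0
```

```bash
cat >> h.py <<'E'
def need(p,yaw=None):
    s=r.get_state(); M=R.from_euler('xyz',s["eef_rot"],degrees=True)
    d=M.inv().apply(np.array(p)-s["tcp_pos"])/0.02
    out="t%.1f tcp %s rot %s j %s w %.3f F %s | shift units %s"%(s["time_s"],s["tcp_pos"].round(4),s["eef_rot"].round(1),s["joints"].round(0),s["gripper_width"],s["contact_force"].round(1),d.round(2))
    if yaw is not None:
        rv=(M.inv()*R.from_euler('xyz',[180,0,yaw],degrees=True)).as_rotvec(degrees=True)/4
        out+=" turn units %s"%rv.round(2)
    print(out)
E
python3 -m pendant '[[[0,0,-1,0,0,-1,1],[0,0,-1,0,0,-1,1],[0,0,-1,0,0,-1,1],[0,0,-1,0,0,-1,1],[0,0,-1,0,0,-1,1],[0,0,0,0,0,-1,1],[0,0,0,0,0,-1,1],[0,0,0,0,0,-1,1]]]'
python3 -c "
from h import *
need([.6127,-.0193,.35],-3.6)"
```

```text
time_s: 1.0
tcp_pos: [0.237, -0.6319, 0.3485]
eef_rot: [180.0, 0.0, -127.3]
contact_force: [-0.4, -0.5, 0.5]
gripper_width: 0.0882
gripper_force: 0.0
t1.0 tcp [ 0.237  -0.6319  0.3485] rot [ 180.     0.  -127.3] j [-53.  18.  10.  -0. -82.  16.] w 0.088 F [-0.4 -0.5  0.5] | shift units [-35.75   3.6   -0.07] turn units [ -0.     0.   -30.92]
```

```bash
for i in 1 2 3 4; do python3 -m pendant '[[[-1,0.1,0,0,0,0,0.2],[-1,0.1,0,0,0,0,0.2],[-1,0.1,0,0,0,0,0.2],[-1,0.1,0,0,0,0,0.2],[-1,0.1,0,0,0,0,0.2],[-1,0.1,0,0,0,0,0.2],[-1,0.1,0,0,0,0,0.2],[-1,0.1,0,0,0,0,0.2]]]' |head -2; done
python3 -m pendant '[[[-1,0.1,0,0,0,0,0.2],[-1,0.1,0,0,0,0,0.2],[-1,0.1,0,0,0,0,0.2],[-0.75,0.1,0,0,0,-1,0.2],[0,0,0,0,0,-1,0.2],[0,0,0,0,0,-1,0.2],[0,0,0,0,0,-1,0.2],[0,0,0,0,0,-1,0.2]]]' |head -3
for i in 1 2 3; do python3 -m pendant '[[[0,0,0,0,0,-1,0.2],[0,0,0,0,0,-1,0.2],[0,0,0,0,0,-1,0.2],[0,0,0,0,0,-1,0.2],[0,0,0,0,0,-1,0.2],[0,0,0,0,0,-1,0.2],[0,0,0,0,0,-1,0.2],[0,0,0,0,0,-1,0.2]]]' |head -3; done
python3 - <<'E'
from h import *
need([.6127,-.0193,.35],-3.6)
for n in ("top","side"):
    c=cap(n); cv2.imwrite(f"pics/{n}1.png",cv2.resize(c["frame"],(768,576)))
    print(n);report(c,0.068,0.085,60)
E
```

```text
time_s: 1.8
tcp_pos: [0.322, -0.4938, 0.3485]
time_s: 2.6
tcp_pos: [0.4064, -0.3571, 0.3485]
time_s: 3.4
tcp_pos: [0.4908, -0.2204, 0.3486]
time_s: 4.2
tcp_pos: [0.5758, -0.0836, 0.3486]
time_s: 5.0
tcp_pos: [0.6151, -0.0197, 0.3483]
eef_rot: [180.0, -0.0, -107.3]
time_s: 5.8
tcp_pos: [0.6151, -0.0199, 0.3484]
eef_rot: [180.0, -0.0, -75.3]
time_s: 6.6
tcp_pos: [0.6151, -0.0199, 0.3484]
eef_rot: [180.0, 0.0, -43.3]
time_s: 7.4
tcp_pos: [0.615, -0.0198, 0.3484]
eef_rot: [180.0, 0.0, -11.3]
t7.4 tcp [ 0.615  -0.0198  0.3484] rot [180.    0.  -11.3] j [ 16.  12.   2.   0. -80.  62.] w 0.053 F [-0.5 -0.   0.2] | shift units [-0.12 -0.   -0.08] turn units [ 0.    0.   -1.92]
top
325 px [27. 93.] mean [0.8512 0.7093 0.0765] circ 0.8583 0.728 0.1523 rect 0.8556 0.7088 0.04 0.304 82.0
65 px [365. 106.] mean [ 0.7967 -0.3054  0.0713] circ 0.8051 -0.3205 0.0467 rect 0.7994 -0.3034 0.093 0.038 18.5
129 px [322. 176.] mean [ 0.5846 -0.1692  0.0762] circ 0.585 -0.1692 0.0187 rect 0.5844 -0.1694 0.035 0.034 47.4
141 px [379. 216.] mean [ 0.4658 -0.3289  0.076 ] circ 0.466 -0.3301 0.0196 rect 0.4662 -0.3299 0.038 0.035 88.7
side
72 px [316. 161.] mean [ 0.4671 -0.3253  0.0728] circ 0.4706 -0.3273 0.0211 rect 0.4687 -0.3286 0.036 0.039 23.7
93 px [262. 180.] mean [ 0.5858 -0.1657  0.073 ] circ 0.5873 -0.169 0.0211 rect 0.5865 -0.167 0.034 0.036 61.3
83 px [232. 210.] mean [ 0.6083 -0.0091  0.0765] circ 0.6137 -0.0181 0.023 rect 0.6077 -0.0105 0.045 0.026 38.9
126 px [270. 221.] mean [ 0.4987 -0.0091  0.0736] circ 0.4986 -0.0109 0.0188 rect 0.4995 -0.011 0.034 0.035 21.1
229 px [268. 292.] mean [0.4203 0.1939 0.0735] circ 0.4207 0.192 0.0194 rect 0.4212 0.1925 0.036 0.036 40.2
240 px [170. 301.] mean [0.599  0.2923 0.0736] circ 0.6008 0.2912 0.0194 rect 0.6001 0.2916 0.036 0.037 69.3
708 px [227. 353.] mean [0.4385 0.3465 0.0733] circ 0.4395 0.3454 0.0279 rect 0.4389 0.3455 0.055 0.054 29.6
```

View pics/top1.png

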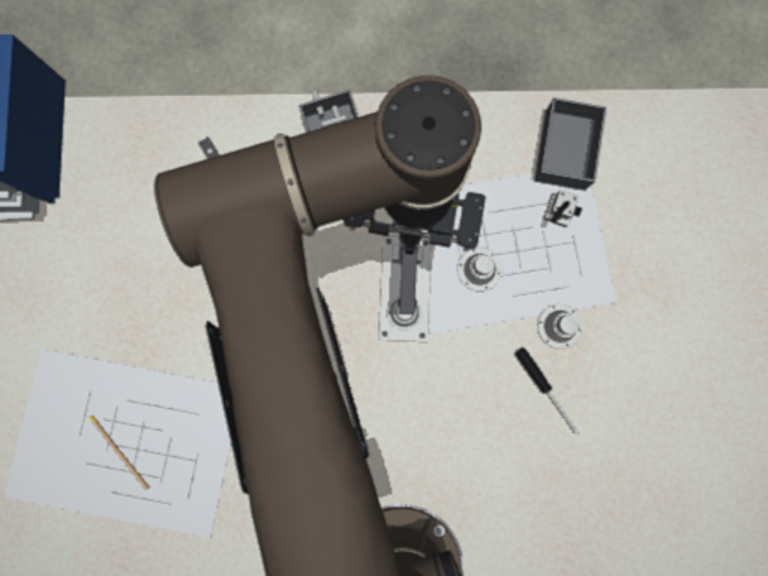

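View pics/side1.png

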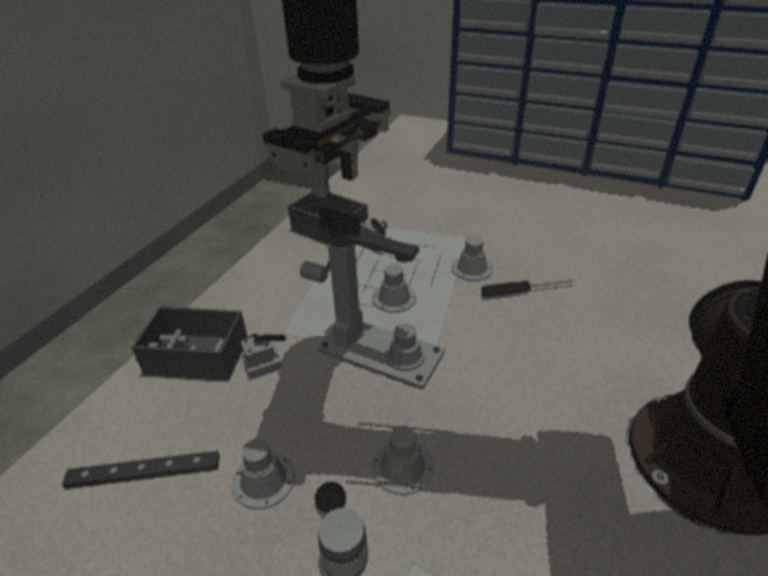

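Looking at both pictures together, every part of the bench has now been seen once. There are four bells and no fifth. The gripper is over the handle, so I'll align, descend and grip.

```bash
python3 -m pendant '[[[-0.12,0,0,0,0,-1,0],[0,0,1,0,0,-0.92,0],[0,0,1,0,0,0,0],[0,0,1,0,0,0,0],[0,0,0.7,0,0,0,0],[0,0,0,0,0,0,-1],[0,0,0,0,0,0,-1],[0,0,0,0,0,0,-1]]]' 40
python3 -m pendant '[[[0,0,0,0,0,0,-1],[0,0,0,0,0,0,-1],[0,0,0,0,0,0,-1],[0,0,0,0,0,0,-1],[0,0,0,0,0,0,-1],[0,0,0,0,0,0,-1],[0,0,0,0,0,0,-1],[0,0,0,0,0,0,-1]]]'
python3 -c "
from h import *
need([.6127,-.0193,.274],-3.6)"
```

```text
time_s: 8.3
tcp_pos: [0.6129, -0.0199, 0.2758]
eef_rot: [-180.0, -0.1, -3.8]
contact_force: [0.2, -0.1, -0.8]
gripper_width: 0.0255
gripper_force: 0.0
time_s: 9.1
tcp_pos: [0.6126, -0.0202, 0.2755]
eef_rot: [180.0, -0.1, -3.7]
contact_force: [-0.7, 0.9, 5.6]
gripper_width: 0.0139
gripper_force: 40.0
t9.1 tcp [ 0.6126 -0.0202  0.2755] rot [ 1.8e+02 -1.0e-01 -3.7e+00] j [ 16.  14.  -5.   0. -71.  70.] w 0.014 F [-0.7  0.9  5.6] | shift units [ 0.   -0.05  0.08] turn units [ 0.   -0.02 -0.04]
```

```bash
for i in 1 2; do python3 -m pendant '[[[0,0,0,0,0,0.7,-1],[0,0,0,0,0,0.7,-1],[0,0,0,0,0,0.7,-1],[0,0,0,0,0,0.7,-1],[0,0,0,0,0,0.7,-1],[0,0,0,0,0,0.7,-1],[0,0,0,0,0,0.7,-1],[0,0,0,0,0,0.7,-1]]]'; done
python3 -m pendant '[[[0,0,0,0,0,0.7,-1],[0,0,0,0,0,0.7,-1],[0,0,0,0,0,0.7,-1],[0,0,0,0,0,0.7,-1],[0,0,0,0,0,0.7,-1],[0,0,0,0,0,0.7,-1],[0,0,0,0,0,0.7,-1],[0,0,0,0,0,0.7,-1]]]'
python3 -m pendant '[[[0,0,0,0,0,0.7,-1],[0,0,0,0,0,0.4,-1],[0,0,0,0,0,0,-1],[0,0,0,0,0,0,-1],[0,0,0,0,0,0,-1],[0,0,0,0,0,0,-1],[0,0,0,0,0,0,-1],[0,0,0,0,0,0,-1]]]'
python3 -c "
from h import *
need([.6127,-.0193,.274],-75.3);print(r.get_state()['moment'])
c=cap('side'); cv2.imwrite('pics/side2.png',cv2.resize(c['frame'],(768,576))); report(c,.225,.262,100)"
```

```text
time_s: 9.9
tcp_pos: [0.6127, -0.0195, 0.2755]
eef_rot: [-179.9, -0.1, -26.2]
contact_force: [0.4, 3.1, 5.6]
gripper_width: 0.0135
gripper_force: 40.0
time_s: 10.7
tcp_pos: [0.6132, -0.0189, 0.2755]
eef_rot: [-179.8, -0.0, -48.7]
contact_force: [2.0, 5.0, 5.9]
gripper_width: 0.0134
gripper_force: 40.0
time_s: 11.5
tcp_pos: [0.6139, -0.0185, 0.2755]
eef_rot: [-179.7, 0.0, -71.1]
contact_force: [4.1, 6.6, 3.6]
gripper_width: 0.0136
gripper_force: 40.0
time_s: 12.3
tcp_pos: [0.614, -0.0185, 0.2755]
eef_rot: [-179.7, 0.1, -75.3]
contact_force: [3.4, 5.9, 4.5]
gripper_width: 0.014
gripper_force: 40.0
t12.3 tcp [ 0.614  -0.0185  0.2755] rot [-1.797e+02  1.000e-01 -7.530e+01] j [ 16.  14.  -5.  -0. -71.  -2.] w 0.014 F [3.4 5.9 4.5] | shift units [0.02 0.07 0.08] turn units [-0.07  0.01 -0.  ]
[ 1.85213729 -1.05442001  0.20120601]
555 px [221. 171.] mean [0.5925 0.05   0.2453] circ 0.5901 0.0405 0.0734 rect 0.6011 0.043 0.044 0.145 11.6
```

View pics/side2.png

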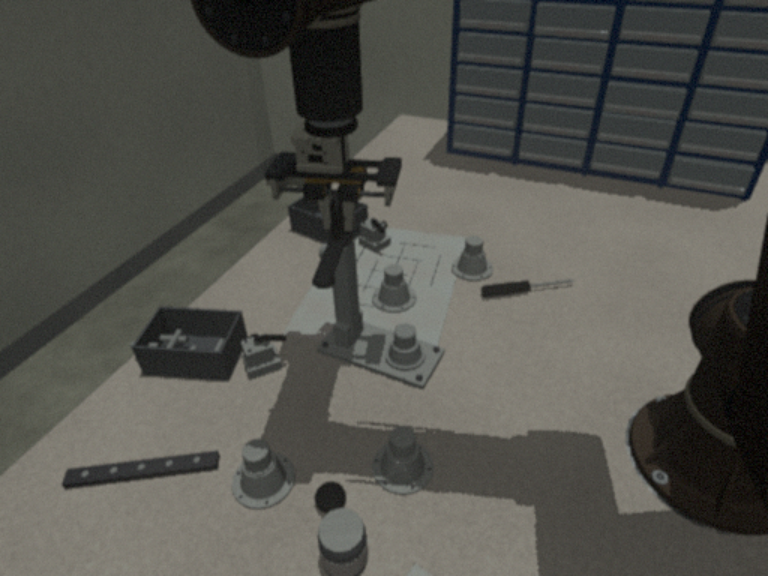

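The keeper is open: its arm now points away to the left at (335,260), and the hand has turned 71.6°. Next I'll release, rise and look again.

```bash
python3 -m pendant '[[[0,0,0,0,0,0,0],[0,0,0,0,0,0,0],[0,0,0,0,0,0,0],[0,0,-0.5,0,0,0,0],[0,0,-1,0,0,0,0],[0,0,-1,0,0,-1,0],[0,0,-1,0,0,-1,0],[0,0,-0.3,0,0,-1,0]]]'
for i in 1 2; do python3 -m pendant '[[[0,0,0,0,0,-1,0],[0,0,0,0,0,-1,0],[0,0,0,0,0,-1,0],[0,0,0,0,0,-1,0],[0,0,0,0,0,-1,0],[0,0,0,0,0,-1,0],[0,0,0,0,0,-1,0],[0,0,0,0,0,-1,0]]]' | head -3; done
python3 - <<'E'
from h import *
c=cap('side'); print("keeper");report(c,.225,.262,100); report(c,.268,.29,50);print("heads");report(c,0.068,0.085,60)
c=cap('top'); print("top");report(c,0.068,0.085,100)
need([.586,-.1688,.13],0)
E
```

```text
time_s: 13.15
tcp_pos: [0.6129, -0.0204, 0.3539]
eef_rot: [-179.8, -0.1, -63.2]
contact_force: [0.3, 0.1, 0.1]
gripper_width: 0.044
gripper_force: 0.0
time_s: 13.95
tcp_pos: [0.6121, -0.0203, 0.3513]
eef_rot: [-180.0, -0.0, -31.2]
time_s: 14.75
tcp_pos: [0.6121, -0.0203, 0.3513]
eef_rot: [180.0, -0.0, 0.8]
keeper
561 px [221. 171.] mean [0.5927 0.0481 0.2452] circ 0.601 0.034 0.0819 rect 0.5972 0.0328 0.037 0.162 17.5
122 px [225. 145.] mean [ 0.6108 -0.012   0.2759] circ 0.6118 -0.0171 0.0346 rect 0.6134 -0.0167 0.014 0.068 14.8
heads
71 px [316. 161.] mean [ 0.4669 -0.3257  0.0727] circ 0.4669 -0.3293 0.0215 rect 0.4675 -0.3283 0.037 0.037 71.7
90 px [262. 180.] mean [ 0.5861 -0.1661  0.0729] circ 0.5872 -0.1686 0.0218 rect 0.5878 -0.169 0.036 0.038 52.5
80 px [231. 210.] mean [ 0.6084 -0.0083  0.0764] circ 0.6137 -0.0182 0.0227 rect 0.6071 -0.0104 0.045 0.024 39.9
126 px [270. 221.] mean [ 0.4984 -0.0091  0.0737] circ 0.4991 -0.0115 0.0186 rect 0.4994 -0.0109 0.034 0.035 22.1
227 px [268. 291.] mean [0.4203 0.1938 0.0737] circ 0.4211 0.1921 0.0192 rect 0.4203 0.1921 0.036 0.036 87
[... 156 characters left out ...]
3] circ 0.4388 0.3454 0.028 rect 0.4389 0.3453 0.054 0.055 47.2
top
331 px [27. 94.] mean [0.8481 0.7097 0.0763] circ 0.8575 0.7267 0.1521 rect 0.8552 0.7088 0.038 0.304 82.6
130 px [322. 176.] mean [ 0.5846 -0.1688  0.0766] circ 0.586 -0.1693 0.0192 rect 0.5841 -0.1692 0.035 0.036 39.3
133 px [269. 207.] mean [ 0.4973 -0.0126  0.0767] circ 0.4975 -0.0129 0.0189 rect 0.4965 -0.0121 0.035 0.036 88.4
138 px [379. 216.] mean [ 0.4653 -0.3289  0.0769] circ 0.4655 -0.3296 0.0193 rect 0.466 -0.3296 0.037 0.035 89.7
t14.8 tcp [ 0.6121 -0.0203  0.3512] rot [180.   -0.    0.7] j [ 16.  12.   2.   0. -80.  74.] w 0.044 F [ 0.7  0.5 -0.7] | shift units [-1.4   7.41 11.06] turn units [ 0.   -0.    0.17]
```

```bash
python3 -m pendant '[[[-0.16,0.93,0,0,0,0.17,0.4],[-0.16,0.93,0,0,0,0,0.4],[-0.16,0.93,0,0,0,0,0.4],[-0.16,0.93,0,0,0,0,0.4],[-0.16,0.93,0,0,0,0,0.4],[-0.16,0.93,0,0,0,0,0.4],[-0.16,0.93,0,0,0,0,0.4],[-0.17,0.91,0,0,0,0,0.4]]]'
python3 - <<'E'
from h import *
for n in ('top','side'):
    P=points(cap(n)).reshape(-1,3); 
    m=(P[:,0]>.54)&(P[:,0]<.72)&(P[:,1]>-.15)&(P[:,1]<.02)&(P[:,2]>.09)&(P[:,2]<.30); Q=P[m]
    for k in range(9,30,2):
        q=Q[(Q[:,2]>k/100)&(Q[:,2]<k/100+.02)]
        if len(q): print(n,k,len(q),q.min(0).round(3),q.max(0).round(3))
need([.586,-.169,.074],0)
E
```

```text
time_s: 15.65
tcp_pos: [0.5857, -0.1706, 0.3508]
eef_rot: [180.0, -0.0, -0.2]
contact_force: [0.4, 0.2, -0.0]
gripper_width: 0.0614
gripper_force: 0.0
side 9 94 [ 0.596 -0.031  0.09 ] [0.632 0.    0.11 ]
side 11 101 [ 0.596 -0.035  0.11 ] [0.633 0.    0.13 ]
side 13 100 [ 0.596 -0.031  0.13 ] [0.63 0.   0.15]
side 15 94 [ 0.596 -0.037  0.15 ] [0.67 0.   0.17]
side 17 113 [ 0.596 -0.06   0.17 ] [ 0.673 -0.001  0.19 ]
side 19 74 [ 0.597 -0.033  0.19 ] [ 0.613 -0.     0.209]
side 21 56 [ 0.596 -0.034  0.21 ] [ 0.607 -0.     0.23 ]
side 23 101 [ 0.591 -0.032  0.231] [0.629 0.02  0.25 ]
side 25 118 [ 0.596 -0.048  0.25 ] [0.631 0.018 0.27 ]
side 27 113 [ 0.599 -0.053  0.27 ] [0.626 0.016 0.28 ]
t15.8 tcp [ 0.5855 -0.1715  0.3508] rot [180.    0.   -0.3] j [  2.  12.   2.   0. -80.  88.] w 0.061 F [-0.7  0.3  0.3] | shift units [ 0.03 -0.13 13.84] turn units [ 0.01  0.   -0.07]
```

```bash
python3 -m pendant '[[[0.03,-0.13,1,0,0,-1,0.4],[0,0,1,0,0,-1,0.4],[0,0,1,0,0,-1,0.4],[0,0,1,0,0,-1,0.4],[0,0,1,0,0,-1,0.4],[0,0,1,0,0,0,0.4],[0,0,1,0,0,0,0.4],[0,0,1,0,0,0,0.4]]]' 30 |head -4
python3 -m pendant '[[[0,0,1,0,0,0,0.4],[0,0,1,0,0,0,0.4],[0,0,1,0,0,0,0.4],[0,0,1,0,0,0,0.4],[0,0,1,0,0,0,0.4],[0,0,0.6,0,0,0,0.4],[0,0,0.2,0,0,0,0.4],[0,0,0,0,0,0,-1]]]'
python3 -m pendant '[[[0,0,0,0,0,0,-1],[0,0,0,0,0,0,-1],[0,0,0,0,0,0,-1],[0,0,0,0,0,0,-1],[0,0,0,0,0,0,-1],[0,0,0,0,0,0,-1],[0,0,0,0,0,0,-1],[0,0,0,0,0,0,-1]]]'
python3 -c "
from h import *
need([.498,-.012,.35],0)"
```

```text
time_s: 16.55
tcp_pos: [0.5869, -0.1664, 0.19]
eef_rot: [180.0, -0.0, 19.9]
contact_force: [0.5, -0.4, -0.7]
time_s: 17.35
tcp_pos: [0.587, -0.1661, 0.0745]
eef_rot: [-180.0, 0.0, 19.9]
contact_force: [-0.0, -0.1, 0.3]
gripper_width: 0.0576
gripper_force: 0.0
time_s: 18.15
tcp_pos: [0.5879, -0.1658, 0.0756]
eef_rot: [180.0, -0.1, 20.0]
contact_force: [-0.3, 1.1, 7.0]
gripper_width: 0.0373
gripper_force: 30.0
t18.1 tcp [ 0.5879 -0.1658  0.0756] rot [ 1.8e+02 -1.0e-01  2.0e+01] j [  3.  24. -20.   0. -47. 107.] w 0.037 F [-0.3  1.1  7. ] | shift units [ -1.57  -8.75 -13.73] turn units [ 0.01 -0.03  4.99]
```

```bash
python3 -m pendant '[[[0,0,-0.3,0,0,0,-1],[0,0,-0.6,0,0,0,-1],[0,0,-1,0,0,0,-1],[0,0,-1,0,0,0,-1],[0,0,-1,0,0,1,-1],[0,0,-1,0,0,1,-1],[0,0,-1,0,0,1,-1],[0,0,-1,0,0,1,-1]]]' |head -4
python3 -m pendant '[[[0,0,-1,0,0,1,-1],[0,0,-1,0,0,0,-1],[0,0,-0.8,0,0,0,-1],[-0.5,-0.8,0,0,0,0,-1],[-0.5,-1,0,0,0,0,-1],[-0.5,-1,0,0,0,0,-1],[-0.5,-1,0,0,0,0,-1],[-0.5,-1,0,0,0,0,-1]]]' |head -4
python3 -m pendant '[[[-0.5,-1,0,0,0,0,-1],[-0.5,-1,0,0,0,0,-1],[-0.5,-0.9,0,0,0,0,-1],[-0.3,0,0,0,0,0,-1],[0,0,0,0,0,0,-1],[0,0,0,0,0,0,-1],[0,0,0,0,0,0,-1],[0,0,0,0,0,0,-1]]]'
python3 - <<'E'
from h import *
need([.501,-.012,.104],0)
c=cap('top'); cv2.imwrite('pics/top3.png',c['frame'][100:290,150:410].repeat(2,0).repeat(2,1))
report(c,0.06,0.24,100)
c=cap('side'); cv2.imwrite('pics/side3.png',c['frame'][80:280,150:410].repeat(2,0).repeat(2,1))
report(c,.188,.206,60)
E
```

```text
time_s: 18.95
tcp_pos: [0.5865, -0.1658, 0.2138]
eef_rot: [-180.0, 0.0, 3.8]
contact_force: [0.0, 0.6, -2.9]
time_s: 19.75
tcp_pos: [0.5361, -0.0692, 0.2689]
eef_rot: [-180.0, 0.0, -0.1]
contact_force: [-0.1, 0.5, -2.5]
time_s: 20.55
tcp_pos: [0.5014, -0.0123, 0.2684]
eef_rot: [180.0, 0.0, -0.1]
contact_force: [0.2, 0.4, -2.1]
gripper_width: 0.0376
gripper_force: 30.0
t20.6 tcp [ 0.5014 -0.0123  0.2684] rot [ 1.8e+02  0.0e+00 -1.0e-01] j [ 21.   3. -19.   0. -68.  69.] w 0.038 F [ 0.2  0.4 -2.1] | shift units [-0.02 -0.02  8.22] turn units [ 0.    0.01 -0.02]
3299 px [15. 81.] mean [0.8609 0.7094 0.1411] circ 0.859 0.7296 0.1532 rect 0.8579 0.7161 0.045 0.306 85.5
357 px [224.  88.] mean [0.8581 0.1189 0.0691] circ 0.8567 0.1206 0.0952 rect 0.8577 0.1204 0.163 0.11 17.4
420 px [382.  93.] mean [ 0.8376 -0.3603  0.0684] circ 0.838 -0.3589 0.0966 rect 0.8373 -0.3589 0.111 0.163 78.5
139 px [166. 174.] mean [0.5977 0.2885 0.0755] circ 0.5979 0.2892 0.0192 rect 0.598 0.2884 0.036 0.036 0.8
150 px [378. 216.] mean [ 0.4656 -0.3281  0.0754] circ 0.4655 -0.3294 0.0191 rect 0.4653 -0.3297 0.037 0.036 65.3
108 px [272. 217.] mean [ 0.461  -0.0153  0.1998] circ 0.4637 -0.0139 0.029 rect 0.4607 -0.0142 0.017 0.058 5.2
66 px [231. 173.] mean [ 0.6013 -0.0111  0.1966] circ 0.6058 -0.0164 0.0165 rect 0.6003 -0.0131 0.033 0.014 59.0
413 px [270. 187.] mean [0.4916 0.0074 0.1973] circ 0.4995 -0.011 0.0466 rect 0.4969 -0.0038 0.089 0.077 18.4
```

View pics/side3.png

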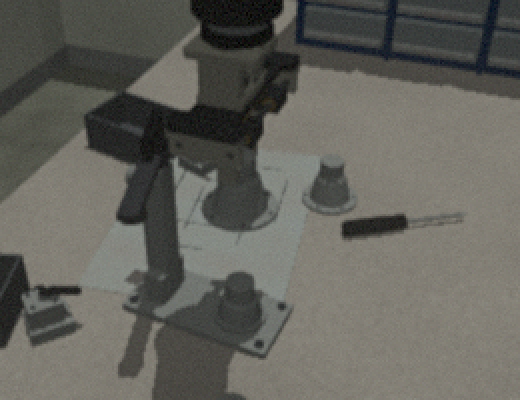

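The side crop shows the bell held level at (240,205), above the post at (240,290). The measured flange centre is (0.4995,-0.011), which matches the post to within 1 mm, so I'll lower it.

```bash
python3 -m pendant '[[[-0.03,0,1,0,0,0,-1],[0,0,1,0,0,0,-1],[0,0,1,0,0,0,-1],[0,0,1,0,0,0,-1],[0,0,1,0,0,0,-1],[0,0,0.8,0,0,0,-1],[0,0,0.5,0,0,0,-1],[0,0,0.5,0,0,0,-1]]]' |head -4
python3 -m pendant '[[[0,0,0.4,0,0,0,-1],[0,0,0.3,0,0,0,-1],[0,0,0.2,0,0,0,-1],[0,0,0.2,0,0,0,-1],[0,0,0.1,0,0,0,-1],[0,0,0.1,0,0,0,-1],[0,0,0,0,0,0,-1],[0,0,0,0,0,0,-1]]]'
python3 -c "
from h import *
need([.501,-.012,.1056],0)"
```

```text
time_s: 21.45
tcp_pos: [0.5009, -0.012, 0.1321]
eef_rot: [180.0, -0.0, -0.0]
contact_force: [0.6, 1.0, -2.2]
time_s: 22.25
tcp_pos: [0.5007, -0.0118, 0.1067]
eef_rot: [-180.0, -0.0, -0.0]
contact_force: [0.1, -0.1, -2.8]
gripper_width: 0.0374
gripper_force: 30.0
t22.2 tcp [ 0.5007 -0.0118  0.1067] rot [-180.   -0.   -0.] j [ 21.  13. -32.   0. -46.  69.] w 0.037 F [ 0.1 -0.1 -2.8] | shift units [0.01 0.01 0.06] turn units [-0.   -0.   -0.01]
```

```bash
python3 -m pendant '[[[0,0,0.04,0,0,0,-1],[0,0,0.04,0,0,0,-1],[0,0,0.04,0,0,0,-1],[0,0,0,0,0,0,-1],[0,0,0,0,0,0,-1],[0,0,0,0,0,0,-1],[0,0,0,0,0,0,-1],[0,0,0,0,0,0,-1]]]'
```

```text
time_s: 23.05
tcp_pos: [0.5009, -0.0118, 0.1058]
eef_rot: [-180.0, -0.1, -0.0]
contact_force: [-6.1, 1.4, 13.8]
gripper_width: 0.0374
gripper_force: 30.0
```

```bash
python3 -m pendant '[[[0,0,-0.05,0,0,0,-1],[0,0,0,0,0,0,0.2],[0,0,0,0,0,0,0.2],[0,0,0,0,0,0,0.2],[0,0,0,0,0,0,0.2],[0,0,-0.6,0,0,0,0.2],[0,0,-1,0,0,0,0.2],[0,0,-1,0,0,0,0.2]]]'
python3 -m pendant '[[[0,0,-1,0,0,0,0.4],[0,0,-1,0,0,0,0.4],[0,0,-1,0,0,0,0.4],[0,0,-1,0,0,0,0.4],[0,0,-1,0,0,0,0.4],[0,0,-0.7,0,0,0,0.4],[-0.2,1,0,0,0,0,0.4],[-0.2,1,0,0,0,0,0.4]]]' |head -3
python3 -m pendant '[[[-0.2,1,0,0,0,0,0.4],[-0.2,1,0,0,0,0,0.4],[-0.2,1,0,0,0,0,0.4],[-0.2,1,0,0,0,0,0.4],[-0.2,1,0,0,0,0,0.4],[-0.2,1,0,0,0,0,0.4],[-0.2,1,0,0,0,0,0.4],[-0.1,1,0,0,0,0,0.4]]]' |head -3
python3 - <<'E'
from h import *
c=cap('top'); print("top");report(c,0.068,0.085,100);report(c,0.095,0.115,60)
c=cap('side'); print("side");report(c,0.068,0.085,60);report(c,0.098,0.115,60);report(c,0.028,0.041,150)
need([.467,-.329,.0745],0)
E
```

```text
time_s: 23.85
tcp_pos: [0.5006, -0.0119, 0.1584]
eef_rot: [180.0, 0.0, -0.0]
contact_force: [0.3, -0.2, -0.6]
gripper_width: 0.053
gripper_force: 0.0
time_s: 24.65
tcp_pos: [0.4927, -0.0519, 0.2727]
eef_rot: [-180.0, -0.1, 0.0]
time_s: 25.45
tcp_pos: [0.462, -0.2127, 0.2722]
eef_rot: [180.0, -0.0, -0.0]
top
314 px [27. 94.] mean [0.8468 0.7098 0.0764] circ 0.8591 0.729 0.1526 rect 0.8563 0.7094 0.04 0.305 82.1
133 px [166. 174.] mean [0.5981 0.2889 0.0756] circ 0.598 0.2895 0.0191 rect 0.598 0.2888 0.035 0.035 88.6
289 px [146. 229.] mean [0.437  0.3444 0.0755] circ 0.4365 0.3443 0.0286 rect 0.4369 0.3442 0.054 0.054 16.9
135 px [205. 231.] mean [0.431  0.174  0.0762] circ 0.4311 0.1746 0.0189 rect 0.4315 0.1737 0.036 0.036 13.3
411 px [21. 92.] mean [0.8424 0.7114 0.104 ] circ 0.8574 0.7265 0.1506 rect 0.8548 0.7087 0.042 0.301 81.7
side
71 px [316. 161.] mean [ 0.4673 -0.3254  0.0729] circ 0.4666 -0.3288 0.0199 rect 0.4685 -0.3271 0.035 0.035 16.2
84 px [231. 210.] mean [ 0.6081 -0.0079  0.0766] circ 0.6138 -0.0179 0.0228 rect 0.6069 -0.01 0.045 0.023 41.2
139 px [270. 224.] mean [
[... 454 characters left out ...]
107 ] circ 0.6138 -0.0166 0.0218 rect 0.6083 -0.0085 0.043 0.024 34.5
132 px [270. 213.] mean [ 0.4975 -0.0075  0.1034] circ 0.4983 -0.009 0.0189 rect 0.4983 -0.0096 0.036 0.035 6.2
223 px [123. 218.] mean [0.8992 0.095  0.0348] circ 0.8753 0.1081 0.0744 rect 0.8757 0.1076 0.132 0.073 18.7
274 px [130. 239.] mean [0.8263 0.1537 0.0346] circ 0.8595 0.1214 0.0962 rect 0.8247 0.1492 0.192 0.09 51.4
346 px [270. 237.] mean [0.4923 0.0066 0.0343] circ 0.4981 -0.0098 0.046 rect 0.4969 -0.0047 0.088 0.081 21.9
t25.6 tcp [ 0.462  -0.2134  0.2719] rot [ 1.8e+02 -0.0e+00 -1.0e-01] j [ -3.   4. -18.   0. -68.  92.] w 0.061 F [-0.7  0.3  0.7] | shift units [0.26 5.78 9.88] turn units [ 0.01 -0.   -0.04]
```

Bell 1 is home, with its head 30 mm above bench-standing height. The bell near (0.42,0.19) was knocked to about (0.432,0.176). Next bell is at (0.467,-0.329).

```bash
python3 -m pendant '[[[0.05,1,0,0,0,0,0.4],[0.05,1,0,0,0,0,0.4],[0.05,1,0,0,0,0,0.4],[0.05,1,0,0,0,0,0.4],[0.05,1,0,0,0,0,0.4],[0.01,0.78,0,0,0,0,0.4],[0,0,1,0,0,0,0.4],[0,0,1,0,0,0,0.4]]]' |head -3
python3 -m pendant '[[[0,0,1,0,0,0,0.4],[0,0,1,0,0,0,0.4],[0,0,1,0,0,0,0.4],[0,0,1,0,0,0,0.4],[0,0,1,0,0,0,0.4],[0,0,1,0,0,0,0.4],[0,0,0.4,0,0,0,0.4],[0,0,0,0,0,0,0.4]]]' |head -3
python3 -c "
from h import *
need([.4668,-.3292,.0745],0)"
```

```text
time_s: 26.35
tcp_pos: [0.4679, -0.3278, 0.2314]
eef_rot: [180.0, -0.1, -0.1]
time_s: 27.15
tcp_pos: [0.4672, -0.3271, 0.1024]
eef_rot: [-180.0, 0.1, -0.0]
t27.1 tcp [ 0.4672 -0.3271  0.1024] rot [-1.8e+02  1.0e-01 -0.0e+00] j [-15.  19. -23.  -0. -48. 105.] w 0.061 F [-0.2  0.8  0.2] | shift units [-0.01  0.11  1.4 ] turn units [-0.01  0.03 -0.01]
```

```bash
python3 -m pendant '[[[0,0.1,1,0,0,0,0.4],[0,0,0.4,0,0,0,0.4],[0,0,0,0,0,0,0.4],[0,0,0,0,0,0,-1],[0,0,0,0,0,0,-1],[0,0,0,0,0,0,-1],[0,0,0,0,0,0,-1],[0,0,0,0,0,0,-1]]]'
python3 -m pendant '[[[0,0,0,0,0,0,-1],[0,0,0,0,0,0,-1],[0,0,0,0,0,0,-1],[0,0,0,0,0,0,-1],[0,0,-0.4,0,0,0,-1],[0,0,-0.6,0,0,0,-1],[0,0,-1,0,0,0,-1],[0,0,-1,0,0,0,-1]]]'
python3 -m pendant '[[[0,0,-1,0,0,0,-1],[0,0,-1,0,0,0,-1],[0,0,-1,0,0,0,-1],[0,0,-1,0,0,0,-1],[0,0,-1,0,0,0,-1],[0,0,-1,0,0,0,-1],[0,0,-0.8,0,0,0,-1],[0,0,0,0,0,0,-1]]]'|head -3
python3 -c "
from h import *
need([.498,-.0105,.27],0)"
```

```text
time_s: 27.95
tcp_pos: [0.468, -0.3296, 0.0758]
eef_rot: [180.0, -0.1, -0.0]
contact_force: [-0.1, 1.0, 3.3]
gripper_width: 0.0375
gripper_force: 30.0
time_s: 28.75
tcp_pos: [0.4672, -0.3293, 0.1361]
eef_rot: [-180.0, 0.0, -0.0]
contact_force: [0.9, -0.3, -1.8]
gripper_width: 0.0372
gripper_force: 30.0
time_s: 29.55
tcp_pos: [0.4683, -0.3299, 0.2742]
eef_rot: [179.9, -0.2, -0.0]
t29.6 tcp [ 0.4683 -0.3299  0.2742] rot [179.9  -0.2  -0. ] j [-16.  10. -10.   0. -69. 106.] w 0.037 F [ 0.5 -0.2 -1. ] | shift units [  1.47 -15.97   0.19] turn units [ 0.03 -0.06 -0.01]
```

```bash
python3 -m pendant '[[[0.1,-1,0,0,0,0,-1],[0.1,-1,0,0,0,0,-1],[0.1,-1,0,0,0,0,-1],[0.1,-1,0,0,0,0,-1],[0.1,-1,0,0,0,0,-1],[0.1,-1,0,0,0,0,-1],[0.1,-1,0,0,0,0,-1],[0.1,-1,0,0,0,0,-1]]]'|head -3
python3 -m pendant '[[[0.1,-1,0,0,0,0,-1],[0.1,-1,0,0,0,0,-1],[0.1,-1,0,0,0,0,-1],[0.1,-1,0,0,0,0,-1],[0.1,-1,0,0,0,0,-1],[0.1,-1,0,0,0,0,-1],[0.1,-1,0,0,0,0,-1],[0.1,-0.95,0,0,0,0,-1]]]'|head -3
python3 -m pendant '[[[0,0,0.3,0,0,0,-1],[0,0,0.3,0,0,0,-1],[0,0,0,0,0,0,-1],[0,0,0,0,0,0,-1],[0,0,0,0,0,0,-1],[0,0,0,0,0,0,-1],[0,0,0,0,0,0,-1],[0,0,0,0,0,0,-1]]]'|head -4
python3 - <<'E'
from h import *
need([.498,-.0105,.1356],0)
s=r.get_state(); m=s['tcp_pos'][2]-.0756
c=cap('side');report(c,m-.006,m+.012,150);report(c,0.098,0.112,60)
E
```

```text
time_s: 30.35
tcp_pos: [0.483, -0.1685, 0.2704]
eef_rot: [-180.0, 0.1, -0.1]
time_s: 31.15
tcp_pos: [0.4991, -0.0096, 0.2704]
eef_rot: [-180.0, 0.1, -0.0]
time_s: 31.95
tcp_pos: [0.4999, -0.0105, 0.2593]
eef_rot: [-180.0, -0.0, -0.1]
contact_force: [0.1, 0.4, -1.8]
t31.9 tcp [ 0.4999 -0.0105  0.2593] rot [-1.8e+02 -0.0e+00 -1.0e-01] j [ 21.   3. -20.  -0. -67.  69.] w 0.038 F [ 0.1  0.4 -1.8] | shift units [-0.09  0.    6.18] turn units [-0.   -0.   -0.01]
408 px [269. 191.] mean [0.4923 0.0092 0.1879] circ 0.4992 -0.0088 0.0464 rect 0.4971 -0.0029 0.091 0.079 23.2
74 px [230. 202.] mean [ 0.609  -0.0075  0.1045] circ 0.6135 -0.0162 0.0218 rect 0.6074 -0.0085 0.043 0.024 38.6
127 px [270. 213.] mean [ 0.4978 -0.0077  0.1035] circ 0.4986 -0.0097 0.0189 rect 0.4978 -0.009 0.036 0.035 13.9
```

```bash
python3 -m pendant '[[[-0.03,0.03,1,0,0,0,-1],[0,0,1,0,0,0,-1],[0,0,1,0,0,0,-1],[0,0,0.8,0,0,0,-1],[0,0,0.5,0,0,0,-1],[0,0,0.5,0,0,0,-1],[0,0,0.4,0,0,0,-1],[0,0,0.4,0,0,0,-1]]]' |head -4
python3 -m pendant '[[[0,0,0.2,0,0,0,-1],[0,0,0.2,0,0,0,-1],[0,0,0.1,0,0,0,-1],[0,0,0.05,0,0,0,-1],[0,0,0.05,0,0,0,-1],[0,0,0,0,0,0,-1],[0,0,0,0,0,0,-1],[0,0,0,0,0,0,-1]]]'
```

```text
time_s: 32.8
tcp_pos: [0.4995, -0.0109, 0.1469]
eef_rot: [-180.0, -0.0, -0.0]
contact_force: [1.4, 0.7, -1.2]
time_s: 33.6
tcp_pos: [0.4995, -0.011, 0.136]
eef_rot: [-180.0, -0.1, -0.0]
contact_force: [-3.2, 0.9, 6.4]
gripper_width: 0.0372
gripper_force: 30.0
```

```bash
python3 -m pendant '[[[0,0,0,0,0,0,0.2],[0,0,0,0,0,0,0.2],[0,0,0,0,0,0,0.2],[0,0,0,0,0,0,0.2],[0,0,-0.6,0,0,0,0.2],[0,0,-1,0,0,0,0.2],[0,0,-1,0,0,0,0.4],[0,0,-1,0,0,0,0.4]]]' |head -4
python3 -m pendant '[[[0,0,-1,0,0,0,0.4],[0,0,-1,0,0,0,0.4],[0,0,-1,0,0,0,0.4],[-1,0,0,0,0,0,0.4],[-1,-1,0,0,0,0,0.4],[-1,-1,0,0,0,0,0.4],[-0.35,-1,0,0,0,0,0.4],[0,-1,0,0,0,0,0.4]]]' |head -3
python3 -m pendant '[[[0,-1,0,0,0,0,0.4],[0,-1,0,0,0,0,0.4],[0,-1,0,0,0,0,0.4],[0,-1,0,0,0,0,0.4],[0,-0.9,0,0,0,0,0.4],[0,0,0,0,0,0,0.4],[0,0,0,0,0,0,0.4],[0,0,0,0,0,0,0.4]]]' |head -3
python3 - <<'E'
from h import *
c=cap('top'); print("top");report(c,0.068,0.085,100);report(c,0.125,0.145,60)
c=cap('side'); print("side");report(c,0.068,0.085,60);report(c,0.128,0.145,60);report(c,0.058,0.071,150)
need([.432,.1755,.0745],0)
E
```

```text
time_s: 34.4
tcp_pos: [0.4993, -0.0111, 0.2088]
eef_rot: [180.0, -0.0, -0.0]
contact_force: [0.7, 0.9, -1.0]
time_s: 35.2
tcp_pos: [0.4313, 0.0695, 0.2686]
eef_rot: [-179.9, -0.1, -0.0]
time_s: 36.0
tcp_pos: [0.4322, 0.1666, 0.2675]
eef_rot: [-180.0, -0.0, -0.1]
top
324 px [27. 93.] mean [0.8511 0.7096 0.0769] circ 0.8572 0.7277 0.1522 rect 0.8545 0.7091 0.039 0.304 82.0
145 px [390. 105.] mean [ 0.7992 -0.3825  0.0708] circ 0.8375 -0.36 0.0959 rect 0.837 -0.3593 0.11 0.163 78.0
133 px [166. 174.] mean [0.598  0.2892 0.0756] circ 0.5988 0.2899 0.019 rect 0.5979 0.2892 0.035 0.036 88.3
428 px [16. 87.] mean [0.8473 0.7102 0.1346] circ 0.8614 0.7245 0.1479 rect 0.8591 0.709 0.039 0.296 81.6
144 px [269. 205.] mean [ 0.4972 -0.0104  0.1361] circ 0.4974 -0.0099 0.0187 rect 0.4966 -0.0108 0.033 0.036 88.7
side
73 px [276. 226.] mean [0.4765 0.0046 0.0758] circ 0.4792 -0.0023 0.0215 rect 0.4747 -0.0004 0.043 0.013 66.9
211 px [266. 284.] mean [0.432  0.1776 0.0736] circ 0.4328 0.176 0.0191 rect 0.4326 0.1765 0.037 0.035 30.6
237 px [170. 301.] mean [0.5991 0.2923 0.0737] circ 0.6007 0.2914
[... 196 characters left out ...]
74] circ 0.6124 -0.0177 0.0221 rect 0.6056 -0.0104 0.044 0.024 43.2
216 px [211. 136.] mean [ 0.8684 -0.3603  0.064 ] circ 0.8517 -0.3592 0.0842 rect 0.8538 -0.3602 0.114 0.137 78.6
631 px [124. 221.] mean [0.8596 0.1262 0.0645] circ 0.8592 0.1219 0.096 rect 0.8596 0.1228 0.162 0.114 17.4
192 px [278. 229.] mean [0.4711 0.0012 0.0642] circ 0.4876 -0.0076 0.0446 rect 0.4718 -0.0062 0.089 0.035 84.9
177 px [229. 366.] mean [0.4277 0.3622 0.0633] circ 0.438 0.3465 0.0296 rect 0.4306 0.3563 0.059 0.032 36.9
t36.1 tcp [0.4323 0.1665 0.2674] rot [-1.8e+02 -0.0e+00 -1.0e-01] j [ 46.  -1. -23.   0. -68.  44.] w 0.062 F [-0.6  0.1  0.4] | shift units [-0.02 -0.45  9.65] turn units [-0.   -0.   -0.02]
```

```bash
python3 -m pendant '[[[0,-0.45,1,0,0,0,0.4],[0,0,1,0,0,0,0.4],[0,0,1,0,0,0,0.4],[0,0,1,0,0,0,0.4],[0,0,1,0,0,0,0.4],[0,0,1,0,0,0,0.4],[0,0,1,0,0,0,0.4],[0,0,1,0,0,0,0.4]]]' |head -4
python3 -m pendant '[[[0,0,1,0,0,0,0.4],[0,0,0.65,0,0,0,0.4],[0,0,0,0,0,0,0.4],[0,0,0,0,0,0,-1],[0,0,0,0,0,0,-1],[0,0,0,0,0,0,-1],[0,0,0,0,0,0,-1],[0,0,0,0,0,0,-1]]]'
python3 -m pendant '[[[0,0,0,0,0,0,-1],[0,0,0,0,0,0,-1],[0,0,0,0,0,0,-1],[0,0,0,0,0,0,-1],[0,0,-0.4,0,0,0,-1],[0,0,-0.6,0,0,0,-1],[0,0,-1,0,0,0,-1],[0,0,-1,0,0,0,-1]]]'
python3 -m pendant '[[[0,0,-1,0,0,0,-1],[0,0,-1,0,0,0,-1],[0,0,-1,0,0,0,-1],[0,0,-1,0,0,0,-1],[0,0,-1,0,0,0,-1],[0,0,-1,0,0,0,-1],[0,0,-0.8,0,0,0,-1],[0,0,0,0,0,0,-1]]]'|head -3
python3 -c "
from h import *
need([.4985,-.011,.27],0)"
```

```text
time_s: 36.9
tcp_pos: [0.4325, 0.1755, 0.1066]
eef_rot: [-180.0, -0.0, -0.1]
contact_force: [-0.2, 1.0, -0.2]
time_s: 37.7
tcp_pos: [0.4327, 0.1763, 0.0748]
eef_rot: [-180.0, -0.1, -0.0]
contact_force: [-0.1, 0.3, 5.7]
gripper_width: 0.0376
gripper_force: 30.0
time_s: 38.5
tcp_pos: [0.4319, 0.1757, 0.1348]
eef_rot: [180.0, 0.1, -0.0]
contact_force: [-0.1, 0.6, -1.7]
gripper_width: 0.0374
gripper_force: 30.0
time_s: 39.3
tcp_pos: [0.433, 0.1766, 0.2725]
eef_rot: [-179.9, -0.2, -0.0]
t39.3 tcp [0.433  0.1766 0.2725] rot [-179.9   -0.2   -0. ] j [ 46.  -1. -22.   0. -68.  44.] w 0.037 F [ 0.2 -0.2 -1.3] | shift units [3.28 9.38 0.11] turn units [-0.04 -0.04 -0.01]
```

```bash
python3 -m pendant '[[[0.3,1,0,0,0,0,-1],[0.3,1,0,0,0,0,-1],[0.3,1,0,0,0,0,-1],[0.3,1,0,0,0,0,-1],[0.3,1,0,0,0,0,-1],[0.3,1,0,0,0,0,-1],[0.4,1,0,0,0,0,-1],[0.4,1,0,0,0,0,-1]]]'|head -3
python3 -m pendant '[[[0.4,1,0,0,0,0,-1],[0.25,0.38,0,0,0,0,-1],[0,0,0.3,0,0,0,-1],[0,0,0.3,0,0,0,-1],[0,0,0,0,0,0,-1],[0,0,0,0,0,0,-1],[0,0,0,0,0,0,-1],[0,0,0,0,0,0,-1]]]'|head -4
python3 - <<'E'
from h import *
need([.4985,-.0110,.1656],0)
s=r.get_state(); m=s['tcp_pos'][2]-.0756
c=cap('side');report(c,m-.006,m+.012,150);report(c,0.128,0.142,60)
E
```

```text
time_s: 40.1
tcp_pos: [0.4837, 0.0151, 0.2692]
eef_rot: [180.0, 0.1, -0.0]
time_s: 40.9
tcp_pos: [0.4973, -0.0112, 0.2585]
eef_rot: [-180.0, -0.0, -0.0]
contact_force: [-0.0, -0.6, -0.9]
t40.9 tcp [ 0.4973 -0.0112  0.2585] rot [-180.   -0.   -0.] j [ 21.   3. -20.   0. -66.  69.] w 0.037 F [-0.  -0.6 -0.9] | shift units [ 0.06 -0.01  4.64] turn units [-0.   -0.01 -0.  ]
392 px [270. 191.] mean [0.49   0.0084 0.1877] circ 0.4974 -0.0099 0.0468 rect 0.4952 -0.0041 0.091 0.08 21.9
72 px [230. 193.] mean [ 0.6075 -0.0084  0.1351] circ 0.6126 -0.0177 0.022 rect 0.6059 -0.0106 0.044 0.022 43.4
127 px [269. 204.] mean [ 0.4979 -0.0054  0.1333] circ 0.4992 -0.007 0.0193 rect 0.4985 -0.0056 0.035 0.034 21.3
```

```bash
python3 -m pendant '[[[0.06,-0.05,1,0,0,0,-1],[0,0,1,0,0,0,-1],[0,0,0.7,0,0,0,-1],[0,0,0.5,0,0,0,-1],[0,0,0.4,0,0,0,-1],[0,0,0.3,0,0,0,-1],[0,0,0.2,0,0,0,-1],[0,0,0.2,0,0,0,-1]]]' |head -4
python3 -m pendant '[[[0,0,0.15,0,0,0,-1],[0,0,0.1,0,0,0,-1],[0,0,0.05,0,0,0,-1],[0,0,0.05,0,0,0,-1],[0,0,0,0,0,0,-1],[0,0,0,0,0,0,-1],[0,0,0,0,0,0,-1],[0,0,0,0,0,0,-1]]]'
```

```text
time_s: 41.75
tcp_pos: [0.4987, -0.0106, 0.1723]
eef_rot: [-180.0, -0.0, -0.0]
contact_force: [0.1, 0.2, -1.0]
time_s: 42.55
tcp_pos: [0.4984, -0.0106, 0.1653]
eef_rot: [-180.0, -0.0, -0.0]
contact_force: [-0.8, 0.3, -1.1]
gripper_width: 0.0372
gripper_force: 30.0
```

```bash
python3 -m pendant '[[[0,0,0.04,0,0,0,-1],[0,0,0.03,0,0,0,-1],[0,0,0.03,0,0,0,-1],[0,0,0,0,0,0,-1],[0,0,0,0,0,0,-1],[0,0,0,0,0,0,-1],[0,0,0,0,0,0,-1],[0,0,0,0,0,0,-1]]]'
```

```text
time_s: 43.35
tcp_pos: [0.4991, -0.0106, 0.165]
eef_rot: [-180.0, -0.1, 0.0]
contact_force: [-5.5, 1.2, 13.1]
gripper_width: 0.0373
gripper_force: 30.0
```

```bash
python3 -m pendant '[[[0,0,-0.04,0,0,0,-1],[0,0,0,0,0,0,0.2],[0,0,0,0,0,0,0.2],[0,0,0,0,0,0,0.2],[0,0,0,0,0,0,0.2],[0,0,-0.6,0,0,0,0.2],[0,0,-1,0,0,0,0.4],[0,0,-1,0,0,0,0.4]]]' |head -4
python3 -m pendant '[[[0,0,-1,0,0,0,0.4],[0,0,-1,0,0,0,0.4],[0,0,-1,0,0,0,0.4],[0,0,-1,0,0,0,0.4],[0,0,-1,0,0,0,0.4],[0,0,-1,0,0,0,0.4],[0.3,-1,0,0,0,0,0.4],[0.3,-1,0,0,0,0,0.4]]]' |head -3
python3 -m pendant '[[[0.3,-1,0,0,0,0,0.4],[0.3,-1,0,0,0,0,0.4],[0.3,-1,0,0,0,0,0.4],[0.3,-1,0,0,0,0,0.4],[0.3,-1,0,0,0,0,0.4],[0.3,-1,0,0,0,0,0.4],[0.3,-1,0,0,0,0,0.4],[0.4,-1,0,0,0,0,0.4]]]' |head -3
python3 -m pendant '[[[0.4,-1,0,0,0,0,0.4],[0.4,-1,0,0,0,0,0.4],[0.4,-1,0,0,0,0,0.4],[0.4,-1,0,0,0,0,0.4],[0.3,-0.9,0,0,0,0,0.4],[0,0,0,0,0,0,0.4],[0,0,0,0,0,0,0.4],[0,0,0,0,0,0,0.4]]]' |head -3
python3 - <<'E'
from h import *
c=cap('top'); print("top");report(c,0.068,0.085,100);report(c,0.155,0.175,60)
c=cap('side'); print("side");report(c,0.068,0.085,60);report(c,0.158,0.175,60);report(c,0.088,0.101,150);report(c,.225,.262,100)
need([.5993,.2905,.0745],0)
E
```

```text
time_s: 44.15
tcp_pos: [0.4984, -0.0107, 0.2172]
eef_rot: [180.0, 0.0, -0.0]
contact_force: [0.1, -0.2, 0.4]
time_s: 44.95
tcp_pos: [0.5107, 0.0295, 0.3379]
eef_rot: [-179.9, -0.1, -0.1]
time_s: 45.75
tcp_pos: [0.561, 0.191, 0.336]
eef_rot: [180.0, 0.0, -0.0]
time_s: 46.55
tcp_pos: [0.5986, 0.2873, 0.3359]
eef_rot: [180.0, 0.0, -0.0]
top
216 px [29. 78.] mean [0.8952 0.7057 0.0768] circ 0.8924 0.7072 0.1159 rect 0.8924 0.7062 0.232 0.007 0.2
120 px [166. 175.] mean [0.596  0.2884 0.0758] circ 0.5977 0.2892 0.0187 rect 0.5977 0.29 0.034 0.035 44.3
293 px [146. 229.] mean [0.4373 0.3441 0.0754] circ 0.4375 0.3439 0.028 rect 0.438 0.3437 0.054 0.052 89.2
411 px [11. 79.] mean [0.8606 0.7069 0.1647] circ 0.8686 0.7195 0.1412 rect 0.8673 0.706 0.03 0.282 84.5
154 px [269. 204.] mean [ 0.4966 -0.0096  0.1667] circ 0.4972 -0.0097 0.0191 rect 0.4967 -0.0088 0.035 0.035 88.2
side
81 px [232. 210.] mean [ 0.6081 -0.009   0.0765] circ 0.6136 -0.0181 0.0229 rect 0.607 -0.0104 0.045 0.025 40.6
242 px [170. 301.] mean [0.599  0.2924 0.0735] circ 0.6003 0.2916 0.0194 rect 0.5997 0.2912 0.036 0.036 81.9
706 px [227. 353.] mean [0.4385 0.3465 0.0733] circ 0.439 0.3453 0.0283 rect 0.4392 0.3456 0.054 0.055 15.5
81 px [230. 183.] mean [ 0.6055 -0.0092  0.1667] circ 0.6098 -0.0173 0.0199 rect 0.6035 -0.0122 0.04 0.019 50.5
135 px [269. 195.] mean [ 0.4979 -0.0059  0.1634] circ 0.5 -0.009 0.0205 rect 0.4983 -0.0083 0.037 0.035 77.8
360 px [270. 220.] mean [0.4918 0.0078 0.0942] circ 0.4991 -0.0089 0.0463 rect 0.4965 -0.0025 0.09 0.077 21.1
566 px [221. 171.] mean [0.5928 0.0479 0.2452] circ 0.6006 0.0331 0.0831 rect 0.5976 0.0322 0.037 0.165 17.4
t46.6 tcp [0.5986 0.2869 0.3363] rot [-1.8e+02 -0.0e+00 -1.0e-01] j [ 42.  17.   7.   0. -80.  48.] w 0.062 F [-0.9  0.2 -0.8] | shift units [ 0.03 -0.18 13.09] turn units [-0.   -0.   -0.02]
```

```bash
python3 -m pendant '[[[0.03,-0.18,1,0,0,0,0.4],[0,0,1,0,0,0,0.4],[0,0,1,0,0,0,0.4],[0,0,1,0,0,0,0.4],[0,0,1,0,0,0,0.4],[0,0,1,0,0,0,0.4],[0,0,1,0,0,0,0.4],[0,0,1,0,0,0,0.4]]]' |head -3
python3 -m pendant '[[[0,0,1,0,0,0,0.4],[0,0,1,0,0,0,0.4],[0,0,1,0,0,0,0.4],[0,0,1,0,0,0,0.4],[0,0,0.7,0,0,0,0.4],[0,0,0.4,0,0,0,0.4],[0,0,0,0,0,0,0.4],[0,0,0,0,0,0,-1]]]' |head -4
python3 -m pendant '[[[0,0,0,0,0,0,-1],[0,0,0,0,0,0,-1],[0,0,0,0,0,0,-1],[0,0,0,0,0,0,-1],[0,0,0,0,0,0,-1],[0,0,0,0,0,0,-1],[0,0,0,0,0,0,-1],[0,0,0,0,0,0,-1]]]'
python3 -m pendant '[[[0,0,-0.4,0,0,0,-1],[0,0,-0.6,0,0,0,-1],[0,0,-1,0,0,0,-1],[0,0,-1,0,0,0,-1],[0,0,-1,0,0,0,-1],[0,0,-1,0,0,0,-1],[0,0,-1,0,0,0,-1],[0,0,-1,0,0,0,-1]]]'|head -3
python3 -m pendant '[[[0,0,-1,0,0,0,-1],[0,0,-1,0,0,0,-1],[0,0,-1,0,0,0,-1],[-1,0,-0.4,0,0,0,-1],[-1,0,0,0,0,0,-1],[-1,0,0,0,0,0,-1],[-1,0,0,0,0,0,-1],[-1,0,0,0,0,0,-1]]]'
python3 -m pendant '[[[-1,0,0,0,0,0,-1],[-0.5,0,0,0,0,0,-1],[0,1,0,0,0,0,-1],[0,1,0,0,0,0,-1],[0,1,0,0,0,0,-1],[0,1,0,0,0,0,-1],[0,1,0,0,0,0,-1],[0,1,0,0,0,0,-1]]]'|head -3
python3 -c "
from h import *
need([.4985,-.0105,.28],0)"
```

```text
time_s: 47.45
tcp_pos: [0.5993, 0.2904, 0.1758]
eef_rot: [-180.0, -0.0, -0.1]
time_s: 48.25
tcp_pos: [0.5997, 0.2911, 0.0747]
eef_rot: [-180.0, -0.1, -0.0]
contact_force: [0.1, -0.9, 0.4]
time_s: 49.05
tcp_pos: [0.5996, 0.2911, 0.0747]
eef_rot: [-180.0, -0.1, -0.0]
contact_force: [-0.9, -0.1, 7.1]
gripper_width: 0.0376
gripper_force: 30.0
time_s: 49.85
tcp_pos: [0.5989, 0.2908, 0.2154]
eef_rot: [-180.0, 0.0, -0.0]
time_s: 50.65
tcp_pos: [0.4982, 0.2908, 0.2825]
eef_rot: [-180.0, 0.0, -0.1]
contact_force: [-0.1, 0.2, -2.0]
gripper_width: 0.0374
gripper_force: 30.0
time_s: 51.45
tcp_pos: [0.4693, 0.1689, 0.282]
eef_rot: [180.0, -0.0, -0.1]
t51.5 tcp [0.4693 0.1689 0.282 ] rot [ 1.8e+02 -0.0e+00 -1.0e-01] j [ 42.   2. -18.   0. -70.  47.] w 0.037 F [ 0.5 -0.4 -1.3] | shift units [1.48 8.97 0.1 ] turn units [ 0.   -0.   -0.02]
```

```bash
python3 -m pendant '[[[0,1,0,0,0,0,-1],[0,1,0,0,0,0,-1],[0,1,0,0,0,0,-1],[0.2,1,0,0,0,0,-1],[0.2,1,0,0,0,0,-1],[0.3,1,0,0,0,0,-1],[0.3,1,0,0,0,0,-1],[0.3,1,0,0,0,0,-1]]]'|head -3
python3 -m pendant '[[[0.2,0.9,0,0,0,0,-1],[0,0,0.4,0,0,0,-1],[0,0,0.6,0,0,0,-1],[0,0,0,0,0,0,-1],[0,0,0,0,0,0,-1],[0,0,0,0,0,0,-1],[0,0,0,0,0,0,-1],[0,0,0,0,0,0,-1]]]'|head -4
python3 - <<'E'
from h import *
need([.4985,-.0105,.195],0)
s=r.get_state(); m=s['tcp_pos'][2]-.075
c=cap('side');report(c,m-.006,m+.012,150);report(c,0.158,0.172,60)
E
```

```text
time_s: 52.25
tcp_pos: [0.4949, 0.0089, 0.282]
eef_rot: [-180.0, -0.0, -0.1]
time_s: 53.05
tcp_pos: [0.4992, -0.0067, 0.2623]
eef_rot: [-180.0, -0.0, -0.0]
contact_force: [-0.3, -0.2, -2.7]
t53.0 tcp [ 0.4992 -0.0067  0.2623] rot [-180.   -0.   -0.] j [ 22.   3. -20.   0. -67.  68.] w 0.037 F [-0.3 -0.2 -2.7] | shift units [-0.04  0.19  3.36] turn units [-0.   -0.01 -0.  ]
404 px [268. 190.] mean [0.4929 0.0127 0.1918] circ 0.5004 -0.0045 0.0462 rect 0.4983 0.0004 0.091 0.081 22.5
67 px [230. 183.] mean [ 0.6052 -0.0097  0.1648] circ 0.6101 -0.0174 0.0201 rect 0.6034 -0.0118 0.04 0.019 50.2
```

```bash
python3 -m pendant '[[[-0.05,0.2,0,0,0,0,-1],[0,0,0.7,0,0,0,-1],[0,0,0.7,0,0,0,-1],[0,0,0.6,0,0,0,-1],[0,0,0.5,0,0,0,-1],[0,0,0.3,0,0,0,-1],[0,0,0.2,0,0,0,-1],[0,0,0.1,0,0,0,-1]]]' |head -4
python3 -m pendant '[[[0,0,0.1,0,0,0,-1],[0,0,0.1,0,0,0,-1],[0,0,0.05,0,0,0,-1],[0,0,0.05,0,0,0,-1],[0,0,0,0,0,0,-1],[0,0,0,0,0,0,-1],[0,0,0,0,0,0,-1],[0,0,0,0,0,0,-1]]]'
```

```text
time_s: 53.9
tcp_pos: [0.4981, -0.011, 0.1998]
eef_rot: [180.0, 0.0, -0.0]
contact_force: [-0.6, 0.6, -2.4]
time_s: 54.7
tcp_pos: [0.4985, -0.011, 0.1949]
eef_rot: [-180.0, -0.1, -0.0]
contact_force: [-1.2, 0.6, 5.5]
gripper_width: 0.0377
gripper_force: 30.0
```

```bash
python3 -m pendant '[[[0,0,0,0,0,0,0.2],[0,0,0,0,0,0,0.2],[0,0,0,0,0,0,0.2],[0,0,0,0,0,0,0.2],[0,0,-0.6,0,0,0,0.2],[0,0,-1,0,0,0,0.2],[0,0,-1,0,0,0,0.2],[0,0,-1,0,0,0,0.2]]]' |head -4
python3 -m pendant '[[[0,0,-1,0,0,0,0.2],[0,0,-1,0,0,0,0.2],[0,0,-1,0,0,0,0.2],[0,0,-1,0,0,0,0.2],[1,0.1,-0.2,0,0,0,0],[1,0.1,0,0,0,0,0],[1,0.1,0,0,0,0,0],[1,0.1,0,0,0,0,0]]]' |head -3
python3 -m pendant '[[[1,0,0,0,0,0,0],[0.77,0,0,0,0,1,0],[0,0,0,0,0,1,0],[0,0,0,0,0,1,0],[0,0,0,0,0,1,0],[0,0,0,0,0,1,0],[0,0,0,0,0,1,0],[0,0,0,0,0,1,0]]]' |head -3
python3 -m pendant '[[[0,0,0,0,0,1,0],[0,0,0,0,0,1,0],[0,0,0,0,0,1,0],[0,0,0,0,0,1,0],[0,0,0,0,0,1,0],[0,0,0,0,0,1,0],[0,0,0,0,0,1,0],[0,0,0,0,0,1,0]]]' |head -3
python3 -m pendant '[[[0,0,0,0,0,1,0],[0,0,0,0,0,1,0],[0,0,0,0,0,1,0],[0,0,0,0,0,0.8,0],[0,0,0,0,0,0,0],[0,0,0,0,0,0,0],[0,0,0,0,0,0,0],[0,0,0,0,0,0,0]]]' |head -3
python3 - <<'E'
from h import *
c=cap('side');cv2.imwrite('pics/side4.png',cv2.resize(c['frame'],(768,576)));print("stack");report(c,0.188,0.206,60);report(c,.118,.131,150);report(c,.268,.29,40);print("heads");report(c,0.068,0.085,60)
c=cap('top'); report(c,0.185,0.206,60)
need([.6138,-.0188,.2745],-75.2)
E
```

```text
time_s: 55.5
tcp_pos: [0.4981, -0.0111, 0.2677]
eef_rot: [180.0, -0.0, -0.0]
contact_force: [-0.1, -0.4, 1.0]
time_s: 56.3
tcp_pos: [0.5787, -0.0192, 0.3511]
eef_rot: [-180.0, -0.1, -0.0]
time_s: 57.1
tcp_pos: [0.6134, -0.0192, 0.3509]
eef_rot: [-180.0, -0.0, -28.2]
time_s: 57.9
tcp_pos: [0.6134, -0.0192, 0.3509]
eef_rot: [-180.0, -0.0, -60.2]
time_s: 58.7
tcp_pos: [0.6134, -0.0191, 0.3501]
eef_rot: [-180.0, -0.0, -75.2]
stack
70 px [231. 173.] mean [ 0.6011 -0.0108  0.197 ] circ 0.6034 -0.0155 0.0169 rect 0.6005 -0.0136 0.033 0.015 58.6
134 px [269. 185.] mean [ 0.4979 -0.0064  0.1933] circ 0.4993 -0.0085 0.0191 rect 0.4987 -0.0085 0.036 0.035 81.5
368 px [270. 211.] mean [0.4915 0.0081 0.1243] circ 0.4991 -0.0082 0.0465 rect 0.4966 -0.0022 0.091 0.079 23.4
123 px [225. 145.] mean [ 0.6109 -0.012   0.2759] circ 0.6119 -0.0173 0.0344 rect 0.6131 -0.017 0.013 0.068 14.7
heads
84 px [231. 210.] mean [ 0.6086 -0.0089  0.0763] circ 0.6139 -0.0182 0.0225 rect 0.6075 -0.0102 0.045 0.024 38.6
709 px [227. 354.] mean [0.4384 0.3466 0.0734] circ 0.4393 0.3457 0.028 rect 0.4391 0.3459 0.053 0.054 88.9
780 px [ 4. 65.] mean [0.8883 0.7103 0.1969] circ 0.8727 0.7152 0.1368 rect 0.8728 0.7107 0.273 0.026 2.3
161 px [269. 203.] mean [ 0.4971 -0.0102  0.1964] circ 0.4976 -0.0102 0.0189 rect 0.497 -0.0107 0.034 0.035 88.9
t58.8 tcp [ 0.6134 -0.0191  0.35  ] rot [180.   -0.  -75.2] j [ 16.  12.   2.   0. -80.  -2.] w 0.043 F [0.2 1.1 0.4] | shift units [-0.01 -0.02  3.78] turn units [ 0. -0. -0.]
```

View pics/side4.png

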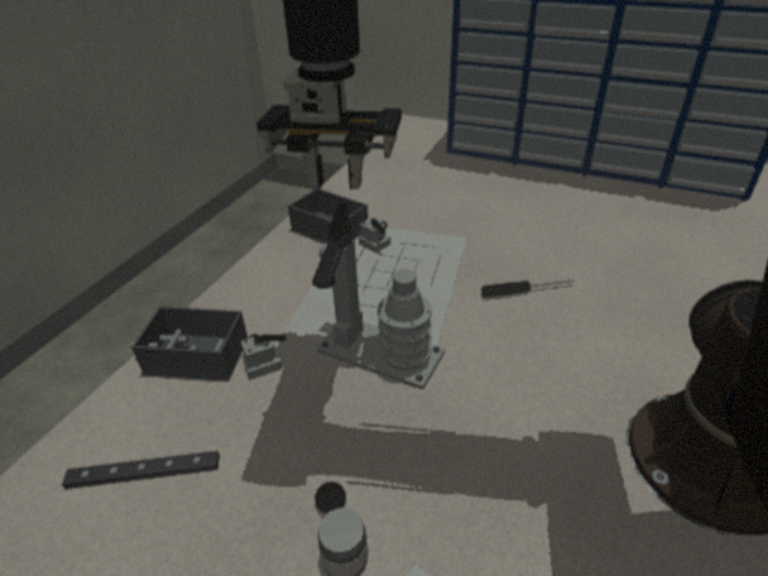

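The picture shows an upright stack of four at (405,320) and no bells left on the bench. The can and grip haven't moved. Now I'll swing the keeper shut.

```bash
python3 -m pendant '[[[0,0,1,0,0,0,0],[0,0,1,0,0,0,0],[0,0,1,0,0,0,0],[0,0,0.7,0,0,0,0],[0,0,0,0,0,0,0],[0,0,0,0,0,0,-1],[0,0,0,0,0,0,-1],[0,0,0,0,0,0,-1]]]' 40 | head -3
python3 -m pendant '[[[0,0,0,0,0,0,-1],[0,0,0,0,0,0,-1],[0,0,0,0,0,0,-1],[0,0,0,0,0,0,-1],[0,0,0,0,0,0,-1],[0,0,0,0,0,0,-1],[0,0,0,0,0,0,-1],[0,0,0,0,0,0,-1]]]'
for i in 1 2 3; do python3 -m pendant '[[[0,0,0,0,0,-0.7,-1],[0,0,0,0,0,-0.7,-1],[0,0,0,0,0,-0.7,-1],[0,0,0,0,0,-0.7,-1],[0,0,0,0,0,-0.7,-1],[0,0,0,0,0,-0.7,-1],[0,0,0,0,0,-0.7,-1],[0,0,0,0,0,-0.7,-1]]]'; done
python3 -m pendant '[[[0,0,0,0,0,-0.7,-1],[0,0,0,0,0,-0.4,-1],[0,0,0,0,0,0,-1],[0,0,0,0,0,0,-1],[0,0,0,0,0,0,-1],[0,0,0,0,0,0,-1],[0,0,0,0,0,0,-1],[0,0,0,0,0,0,-1]]]'
python3 -c "
from h import *
c=cap('side'); report(c,.225,.262,100)
need([.6138,-.0188,.2745],-3.6)"
```

```text
time_s: 59.6
tcp_pos: [0.6139, -0.0191, 0.2771]
eef_rot: [-179.9, -0.0, -75.2]
time_s: 60.4
tcp_pos: [0.6141, -0.0189, 0.2766]
eef_rot: [-179.9, -0.0, -75.2]
contact_force: [4.8, 0.9, 3.9]
gripper_width: 0.0137
gripper_force: 40.0
time_s: 61.2
tcp_pos: [0.6137, -0.0192, 0.2766]
eef_rot: [-180.0, -0.0, -52.8]
contact_force: [2.8, 0.9, 5.6]
gripper_width: 0.0138
gripper_force: 40.0
time_s: 62.0
tcp_pos: [0.6133, -0.0196, 0.2766]
eef_rot: [180.0, -0.0, -30.3]
contact_force: [1.9, -0.3, 5.4]
gripper_width: 0.0139
gripper_force: 40.0
time_s: 62.8
tcp_pos: [0.6131, -0.0201, 0.2766]
eef_rot: [179.9, -0.0, -7.9]
contact_force: [1.0, -3.2, 4.6]
gripper_width: 0.0134
gripper_force: 40.0
time_s: 63.6
tcp_pos: [0.6131, -0.0202, 0.2766]
eef_rot: [179.9, 0.0, -3.7]
contact_force: [1.0, -3.1, 6.0]
gripper_width: 0.0141
gripper_force: 40.0
687 px [247. 162.] mean [ 0.5549 -0.0079  0.2443] circ 0.5645 -0.0148 0.0852 rect 0.5645 -0.0117 0.17 0.033 0.0
t63.6 tcp [ 0.6131 -0.0202  0.2766] rot [179.9   0.   -3.7] j [ 16.  14.  -5.   0. -71.  70.] w 0.013 F [ 2.  -3.5  5.3] | shift units [ 0.03 -0.07  0.11] turn units [ 0.02  0.   -0.01]
```

```bash
python3 -m pendant '[[[0,0,0,0,0,0,0],[0,0,0,0,0,0,0],[0,0,0,0,0,0,0],[0,0,0,0,0,0,0],[0,0,-0.5,0,0,0,0],[0,0,-1,0,0,0,0],[0,0,-1,0,0,0,0],[0,0,-1,0,0,0,0]]]' |head -4
for i in 1 2; do python3 -m pendant '[[[0,1,-0.3,0,0,0,0],[0,1,-0.3,0,0,0,0],[0,1,0,0,0,0,0],[0,1,0,0,0,0,0],[0,1,0,0,0,0,0],[0,1,0,0,0,0,0],[0,1,0,0,0,0,0],[0,1,0,0,0,0,0]]]' |head -3; done
python3 - <<'E'
from h import *
c=cap('side');cv2.imwrite('pics/side5.png',cv2.resize(c['frame'],(768,576)));report(c,.225,.262,100);report(c,.268,.29,40);print("flanges")
for k in (.03,.06,.09,.12): report(c,k-.002,k+.011,150)
c=cap('top');cv2.imwrite('pics/top5.png',cv2.resize(c['frame'],(768,576)));report(c,.268,.29,40); report(c,0.185,0.206,30)
print("bystanders"); report(c,.066,.085,30);report(c,.015,.04,100)
E
```

```text
time_s: 64.45
tcp_pos: [0.6133, -0.0191, 0.3475]
eef_rot: [180.0, -0.0, -3.6]
contact_force: [0.8, -0.4, 0.1]
time_s: 65.25
tcp_pos: [0.6031, -0.1796, 0.3588]
eef_rot: [180.0, -0.0, -3.6]
time_s: 66.05
tcp_pos: [0.5929, -0.3393, 0.3708]
eef_rot: [180.0, -0.0, -3.6]
726 px [246. 161.] mean [ 0.559  -0.0086  0.2446] circ 0.5644 -0.0142 0.0855 rect 0.5647 -0.013 0.032 0.17 88.4
311 px [453. 269.] mean [0.1132 0.1575 0.2452] circ 0.1154 0.1574 0.0162 rect 0.1152 0.1568 0.006 0.032 67.8
171 px [226. 144.] mean [ 0.6118 -0.0153  0.2751] circ 0.6138 -0.0166 0.0355 rect 0.6137 -0.0181 0.016 0.07 84.5
289 px [456. 254.] mean [0.1183 0.1569 0.2794] circ 0.1198 0.1566 0.0212 rect 0.1198 0.1567 0.006 0.042 68.3
flanges
234 px [124. 218.] mean [0.8979 0.0939 0.0347] circ 0.8729 0.1084 0.0762 rect 0.8732 0.1079 0.136 0.072 17.2
270 px [130. 239.] mean [0.8266 0.1537 0.0345] circ 0.8593 0.1216 0.0962 rect 0.8248 0.1493 0.192 0.09 51.3
267 px [270. 239.] mean [0.4884 0.0144 0.0341] circ 0.4985 -0.0095 0.0457 rect 0.4916 0.0059 0.088 0.056 24.3
234 px [216. 135.] mean [ 0.8533 -0.3708  0.0641] circ 0
[... 1090 characters left out ...]
3] circ 0.8559 0.12 0.0943 rect 0.8568 0.1199 0.162 0.11 16.9
63 px [236. 135.] mean [0.7119 0.0838 0.0707] circ 0.7135 0.081 0.024 rect 0.7119 0.0838 0.048 0.012 29.8
299 px [146. 229.] mean [0.4371 0.3438 0.0753] circ 0.4367 0.344 0.0281 rect 0.4369 0.3447 0.053 0.055 19.4
387 px [36. 97.] mean [0.8546 0.7077 0.0278] circ 0.8547 0.7218 0.1543 rect 0.8533 0.7079 0.029 0.308 84.2
215 px [220.  76.] mean [0.9136 0.1338 0.0308] circ 0.9204 0.1398 0.0508 rect 0.9037 0.1347 0.059 0.1 16.7
109 px [218.  95.] mean [0.853 0.141 0.025] circ 0.856 0.1439 0.0284 rect 0.8515 0.1396 0.042 0.052 57.2
163 px [171. 212.] mean [0.4897 0.2838 0.0242] circ 0.4896 0.2852 0.0221 rect 0.4897 0.284 0.043 0.04 6.4
```

View pics/side5.png

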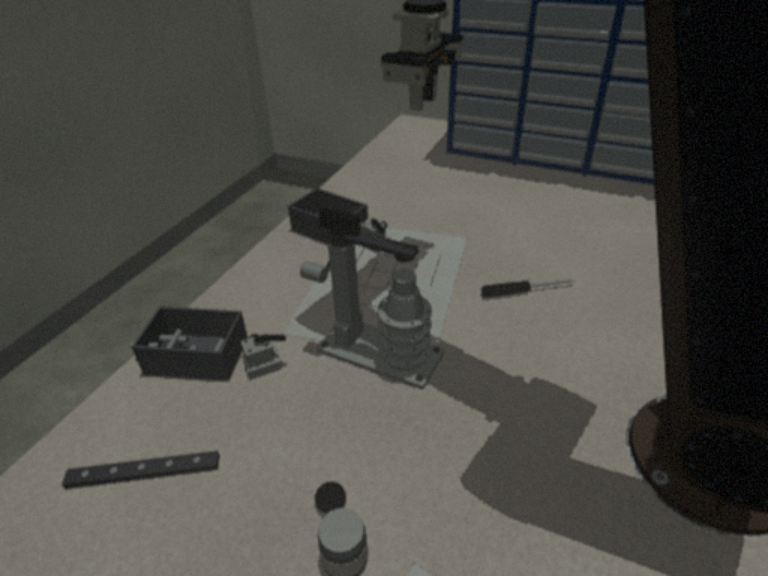

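View pics/top5.png

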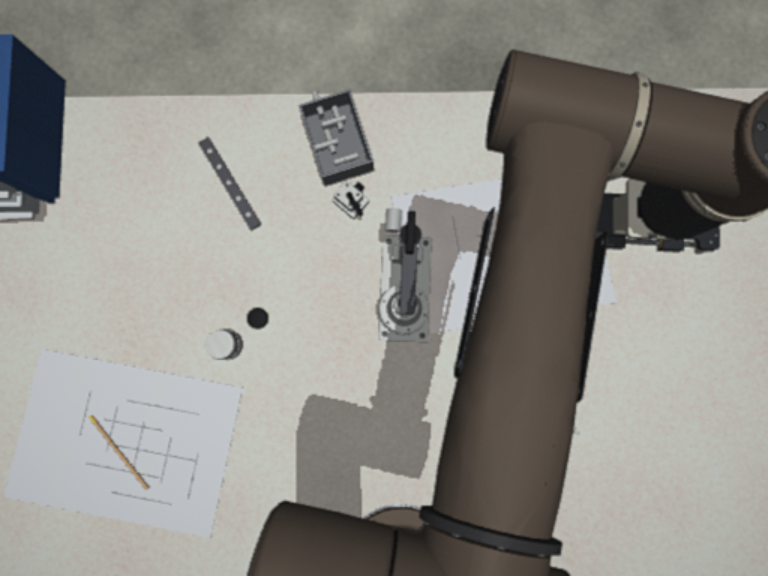

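The keeper is shut over the stack at (405,260), with the handle back at 86.4° as at the start. The flanges sit at 30, 60, 90 and 120 mm, and the can, grip, modules and screwdriver look unmoved. I'm handing the job in.

```bash
python3 -c "
from h import *
print(r.close_job())"
```

```text
the job is handed in; nothing more can be done
None
```

All four bells found (no fifth was visible) are stacked mouth down and fully home on the front post, the keeper is swung shut over them, and the job was handed in at about 66 s, though `close_job` returned no verdict.

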